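Clear and pack the tool-holder carton

TASK

First take the wooden collet stand out of the carton and stand it upright on the green mat; then put every tool-holder block from the aluminium sheet into the carton, each resting on its floor, not on another. Then close the carton: fold the two short end flaps (left and right) down flat first, while the two long ones are still open, and then fold the two long flaps (near and far) down flat over them. Leave the oil bottle, the brass blank and the screwdriver alone.

Things in the scene. Friction and masses are not known exactly. Their poses are not given: they have to be found in the camera images.
- carton: open cardboard shipping carton, fixed to the bench. Outside 150 mm (its x) by 170 mm (its y) by 65 mm high, walls and floor 4 mm. Origin: centre of its underside; z up; x points roughly away from the robot. Four flaps on its rim
- flap_left (a joint): hinge angle (rad) of the flap on the carton's +y (short, end) wall, 146 mm wide along the wall. Card, 75 mm from hinge to free edge, 3 mm thick. 0 = flat over the carton, pi/2 = straight up, more = leaning outward (stops at 0 and 2.4; starts at 1.9 to 2.2). The stiff crease (0.03 N m) stays where it is left; closed fingertips pushing from outside fold it.
- flap_left_hinge (a point): middle of that flap's crease line, on the top of the wall, 65 mm above the bench; its frame turns with the flap
- flap_left_edge (a point): middle of that flap's free edge
- flap_right (a joint): hinge angle (rad) of the flap on the carton's -y (short, end) wall, 146 mm wide along the wall. Card, 75 mm from hinge to free edge, 3 mm thick. 0 = flat over the carton, pi/2 = straight up, more = leaning outward (stops at 0 and 2.4; starts at 1.9 to 2.2). The stiff crease (0.03 N m) stays where it is left; closed fingertips pushing from outside fold it.
- flap_right_hinge (a point): middle of that flap's crease line, on the top of the wall, 65 mm above the bench; its frame turns with the flap
- flap_right_edge (a point): middle of that flap's free edge
- flap_near (a joint): hinge angle (rad) of the flap on the carton's -x (long, side) wall, 166 mm wide along the wall. Card, 75 mm from hinge to free edge, 3 mm thick. 0 = flat over the carton, pi/2 = straight up, more = leaning outward (stops at 0 and 2.4; starts at 1.9 to 2.2). The stiff crease (0.03 N m) stays where it is left; closed fingertips pushing from outside fold it.
- flap_near_hinge (a point): middle of that flap's crease line, on the top of the wall, 69 mm above the bench; its frame turns with the flap
- flap_near_edge (a point): middle of that flap's free edge
- flap_far (a joint): hinge angle (rad) of the flap on the carton's +x (long, side) wall, 166 mm wide along the wall. Card, 75 mm from hinge to free edge, 3 mm thick. 0 = flat over the carton, pi/2 = straight up, more = leaning outward (stops at 0 and 2.4; starts at 1.9 to 2.2). The stiff crease (0.03 N m) stays where it is left; closed fingertips pushing from outside fold it.
- flap_far_hinge (a point): middle of that flap's crease line, on the top of the wall, 69 mm above the bench; its frame turns with the flap
- flap_far_edge (a point): middle of that flap's free edge
- stand: wooden collet stand parked inside the carton at the start: pale block 76 mm (x) by 100 mm (y) by 28 mm high with two rows of little steel and brass collets on top (to 43 mm), and an upright dark wooden grip in the middle, 14 mm thick (x) by 54 mm (y), its top 78 mm above the underside; about 0.3 kg. Origin: centre of its underside, z up
- stand_grip (a point): point to grip on the stand's wooden grip, 66 mm above its underside; close the fingers along the stand's x
- mat: flat dark green bench mat, 200 mm (x) by 160 mm (y) by 3 mm, fixed to the bench, to the left or right of the carton. Origin: centre of its underside
- tray: flat aluminium sheet, 220 mm (x) by 170 mm (y) by 3 mm, no rim, fixed to the bench on the other side of the carton from the mat; the tool holders start on it. Origin: centre of its underside
- holder1: dark steel lathe tool-holder block, 40 mm (x) by 28 mm (y) by 30 mm, with a round brass nut on top (14 mm across, to 36 mm); about 0.16 kg. Origin: centre of its underside, z up. May be absent (2 to 4 of the four are there)
- holder2: dark steel lathe tool-holder block, 40 mm (x) by 28 mm (y) by 30 mm, with a round brass nut on top (14 mm across, to 36 mm); about 0.16 kg. Origin: centre of its underside, z up. May be absent (2 to 4 of the four are there)
- holder3: dark steel lathe tool-holder block, 40 mm (x) by 28 mm (y) by 30 mm, with a round brass nut on top (14 mm across, to 36 mm); about 0.16 kg. Origin: centre of its underside, z up. May be absent (2 to 4 of the four are there)
- holder4: dark steel lathe tool-holder block, 40 mm (x) by 28 mm (y) by 30 mm, with a round brass nut on top (14 mm across, to 36 mm); about 0.16 kg. Origin: centre of its underside, z up. May be absent (2 to 4 of the four are there)
- oil: white oil bottle with yellow cap, 38 mm across, 85 mm tall, standing past the carton; origin: centre of its underside. Not part of the job
- blank: brass round blank, 32 mm across, 24 mm high, standing past the carton; origin: centre of its underside. Not part of the job
- driver: screwdriver, 160 mm long, lying past the carton; origin: underside. Not part of the job
Not all that is in view belongs to the job. Leave any pink look-alike of the holder4 alone.

How it is judged:
By the outcome, as a careful person would: the job done as asked, in the order asked, and still so for the second after the job is handed in, with the robot touching nothing.
Of holder1, holder2, holder3, holder4 only 2 to 4 are there at a start; the rules pass over those that are not, and their reading is None.
At some moment in a run one of holder1, holder2, holder3, holder4 may be knocked a few centimetres aside while the robot is not near it.
Once in a run the grip may slacken for a moment while it holds something.
It also fails if it takes over 210 s, if anything falls off the work surface, if the arm or the gripper's body presses on something with over 40 N, if the wrist force passes 120 N, or if a joint passes its speed limit or range.

ROBOT

A 7-joint arm with a two-finger parallel gripper is mounted at the origin on the work surface. World frame = base frame: x ahead of the robot, y to its left, z up, the work surface at z = 0. Lengths are in m, angles in rad, forces in N, time in s.
With the tool pointing down it reaches from about 0.375 to 0.925 m from the base axis. Payload 3.1 kg.
Tool frame: the origin (TCP) lies between the finger pads; the fingertips stand env.tip_extent ahead of it and the grasp point (between the pads) lies 5 mm behind it (env.tip_extent is the distance from the TCP to the fingertips, in m); x points along the fingers, y is the direction in which the jaws open and shut, and the axes are right-handed (so a half turn about x gives the same grasp; the last joint's range is limited). The gripper opens to 85 mm and grips with 20 to 120 N. Pads are 22 mm wide; open, the fingers measure 114 mm over their backs; the gripper's body (76 mm by 85 mm) begins 54 mm behind the grasp point. The pads swing forward as they close: fully open they stand 13 mm farther back than shut.
Start: joints at [-0.098, 0.383, 0.044, 1.598, -0.018, 1.161, -0.05], TCP at [0.65, 0, 0.245] pointing down, gripper open.
Joint ranges: [-2.61, 2.61], [-0.41, 2.15], [-1.48, 1.57], [0, 2.5], [-1.57, 4.71], [0.05, 1.97], [-2.85, 2.85]. Speed limits (rad/s): [2.79, 2.79, 3.14, 3.14, 3.14, 3.14, 3.14].

INTERFACE

Orientations are given as a unit quaternion [w, x, y, z].
In Python, from plant import env gives the robot as it stands. The module is installed in compiled form; this text tells all that it offers.
- The arm moves only by the tool drive_tool, never from a script. Its argument "moves" is one flat list of numbers, 5 for each row, row after row: the gripper command: -1 is shut, 1 is fully open, values between are in proportion, then the shift along the tool's x, y, z in mm, then the turn about the tool's x in rad. A call has exactly 10 rows; each row shifts and turns the pose as measured when the row begins, along the tool's axes as they then stand; what a row does not reach is not made up. A row lasts 1/12 s, in which the tool goes at most 41.7 mm and 7.16 degrees, less where a joint would pass 70% of its speed; a pose out of reach is approached as far as the arm can. A call with a gripper value outside its range is refused whole. The fingers move at their own pace and stop on an object; "squeeze" is the grip in N (left out, the last holds). Time passes only in rows, so rows that do not move let the fingers close, or fill a call up. It gives the time, the measured TCP pose, the force and the opening at its end, in the units of the state.
- env.get_state(): the state, without advancing time (a new reading comes with each control period).
- env.read_camera(name): name is "scene" or "side" or "wrist"; returns the picture (420x560x3 uint8, red, green, blue); there is no depth.
- env.get_calibration(name): a dict with "intrinsics" (3x3 intrinsics, pixels), "k1" (the pictures are not rectified: a ray, as slopes to the right and down, at radius r is drawn at 1 + k1 r^2 times it, then the intrinsics apply), "extrinsics" (4x4, takes a point from camera to world coordinates); the wrist camera has in their place "T_tool_cam" (4x4, takes a point from camera to tool coordinates, whose origin is the TCP and whose axes are the tool frame's). Camera axes: x right, y up, looking along -z (the intrinsics and any distortion apply to the point x, -y, -z); pixel columns grow to the right and rows downward; lengths in m; the calibration is good to about 2 mm. A picture is of the moment at which its call begins: read the wrist's pose just before it. get_calibration takes no time and is no camera call.
- env.close_job(): hands the job in, once; it reports no verdict.
The state is a dict: "t": time; "q": joint angles; "dq": joint speeds; "joint_efforts": joint torques, N m; "tcp_pos": TCP position; "orientation": TCP orientation; "ft_force": force on the tool from outside, world axes, zero at the start; "moment": the same for the moment, N m; "gripper_width": opening from 0.0 (shut) to 1.0 (fully open).
Only numpy, scipy, OpenCV 4.12 (cv2) and the standard library are available. Lean on these libraries where they do the work, as an engineer would, in place of code of your own. Each camera call takes 0.05 s, during which the arm holds its last target.

## Working session

There is one attempt and no reset: what is moved stays moved. The work goes in short steps, Python scripts to look and compute and a tool call to move; the robot and the scene stay as the last step left them, time stands still between calls to the robot, and variables do not carry over. Pictures are saved under pics/ and viewed, and the job is handed in when it is done.

Besides the shell and the picture viewer there is one more tool, called in YAML: its name, and indented under it one key for each argument. drive_tool: Moves the arm, as the interface text tells. Its arguments: {"type":"object","properties":{"moves":{"type":"array","items":{"type":"number"}},"squeeze":{"type":"number"}},"required":["moves"]}

```bash
mkdir -p pics; ls
cat > h.py <<'E'
import numpy as np, cv2, json
from plant import env
def snap(name,fn):
    s=env.get_state(); im=env.read_camera(name); cv2.imwrite('pics/'+fn,cv2.cvtColor(im,cv2.COLOR_RGB2BGR)); return im,s
def R(q):
    from scipy.spatial.transform import Rotation as Ro
    return Ro.from_quat([q[1],q[2],q[3],q[0]]).as_matrix()
def ext(name,s=None):
    c=env.get_calibration(name)
    if name=='wrist':
        s=s or env.get_state()
        T=np.eye(4);T[:3,:3]=R(s['orientation']);T[:3,3]=s['tcp_pos']
        return c,T@np.array(c['T_tool_cam'])
    return c,np.array(c['extrinsics'])
def ray(name,uv,s=None):
    c,T=ext(name,s);K=np.array(c['intrinsics']);k=c['k1']
    p=cv2.undistortPoints(np.array([[uv]],float),K,np.array([k,0,0,0.]))[0,0]
    d=T[:3,:3]@np.array([p[0],-p[1],-1.]);return T[:3,3],d
def plane(name,uv,z,s=None):
    o,d=ray(name,uv,s);return o+d*(z-o[2])/d[2]
def proj(name,P,s=None):
    c,T=ext(name,s);K=np.array(c['intrinsics']);k=c['k1']
    P=np.atleast_2d(P);q=(P-T[:3,3])@T[:3,:3];x=q[:,0]/-q[:,2];y=-q[:,1]/-q[:,2];r2=x*x+y*y
    f=1+k*r2;return np.stack([K[0,0]*x*f+K[0,2],K[1,1]*y*f+K[1,2]],1)
def tri(obs):
    A=np.zeros((3,3));b=np.zeros(3)
    for o,d in obs:
        d=d/np.linalg.norm(d);M=np.eye(3)-np.outer(d,d);A+=M;b+=M@o
    return np.linalg.solve(A,b)
E
python3 - <<'E'
from h import *
for n in ['scene','side','wrist']: snap(n,n+'0.png')
s=env.get_state();print(s);print(env.tip_extent)
for n in ['scene','side','wrist']:
    c,T=ext(n);print(n,c['k1'],np.round(c['intrinsics'],1).tolist(),np.round(T,3).tolist())
print(np.round(env.get_calibration('wrist')['T_tool_cam'],3).tolist(),R(s['orientation']).round(3).tolist())
E
```

```text
pics
{'t': 0.15, 'q': array([-0.09779422,  0.38367775,  0.04378846,  1.59921426, -0.01792169,
        1.16123649, -0.04987819]), 'dq': array([-0.00017624, -0.00400502, -0.00022435, -0.00607419, -0.00084106,
       -0.00038673, -0.00103735]), 'joint_efforts': array([ 2.19941270e-03, -4.34053266e+01,  1.02680024e+00, -2.49981201e+01,
        1.06983635e-02,  7.30535554e-03,  3.91670756e-05]), 'tcp_pos': array([6.49274742e-01, 4.03688580e-05, 2.44154706e-01]), 'orientation': array([ 0.49951514,  0.49941248,  0.50055191, -0.50051931]), 'ft_force': array([-0.25863921, -0.76109532,  0.47966041]), 'moment': array([0.0119877 , 0.05264059, 0.00634838]), 'gripper_width': 1.0012195879373855}
0.014
scene -0.08846847884438554 [[533.1, 0.0, 278.3], [0.0, 533.1, 210.1], [0.0, 0.0, 1.0]] [[-0.076, -0.554, 0.829, 1.441], [0.997, -0.03, 0.071, 0.084], [-0.015, 0.832, 0.555, 0.672], [0.0, 0.0, 0.0, 1.0]]
side -0.09016078130064994 [[413.1, 0.0, 277.2], [0.0, 413.1, 211.5], [0.0, 0.0, 1.0]] [[-0.979, 0.098, -0.177, 0.347], [-0.202, -0.493, 0.846, 0.755], [-0.004, 0.865, 0.503, 0.547], [0.0, 0.0, 0.0, 1.0]]
wrist -0.0013703655972950423 [[289.3, 0.0, 282.7], [0.0, 289.3, 212.7], [0.0, 0.0, 1.0]] [[1.0, -0.001, 0.003, 0.65], [0.001, 0.951, 0.311, 0.08], [-0.003, -0.311, 0.951, 0.372], [0.0, 0.0, 0.0, 1.0]]
[[0.001, 0.311, -0.951, -0.128], [1.0, -0.001, 0.001, 0.0], [-0.0, -0.951, -0.311, -0.08], [0.0, 0.0, 0.0, 1.0]] [[-0.002, 1.0, 0.0], [-0.0, 0.0, -1.0], [-1.0, -0.002, 0.0]]
```

View pics/scene0.png

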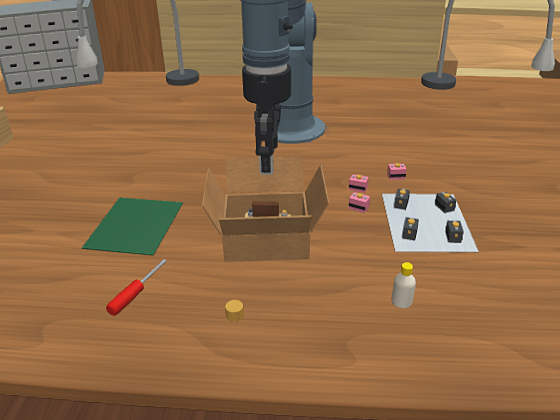

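View pics/side0.png

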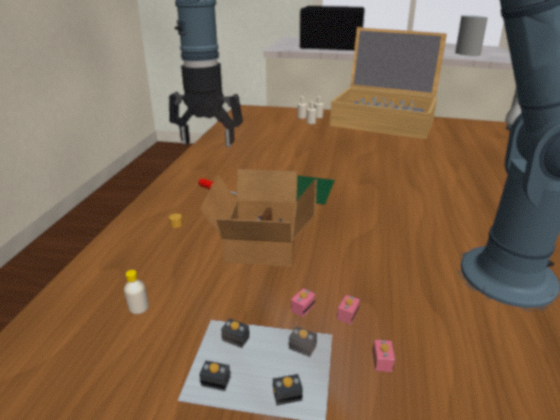

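View pics/wrist0.png

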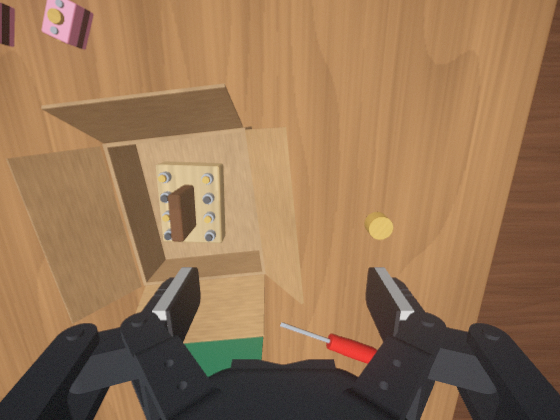

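Run:
```python
from h import *
for n,sc in [('scene',(340,160,480,260)),('side',(180,280,410,410)),('wrist',(0,70,320,350))]:
    im=cv2.imread(f'pics/{n}0.png');x0,y0,x1,y1=sc
    c=im[y0:y1,x0:x1];f=min(800/c.shape[1],600/c.shape[0]);print(n,f)
    cv2.imwrite(f'pics/{n}0c.png',cv2.resize(c,None,fx=f,fy=f,interpolation=cv2.INTER_CUBIC))
```

```text
scene 5.714285714285714
side 3.4782608695652173
wrist 2.142857142857143
```

View pics/scene0c.png

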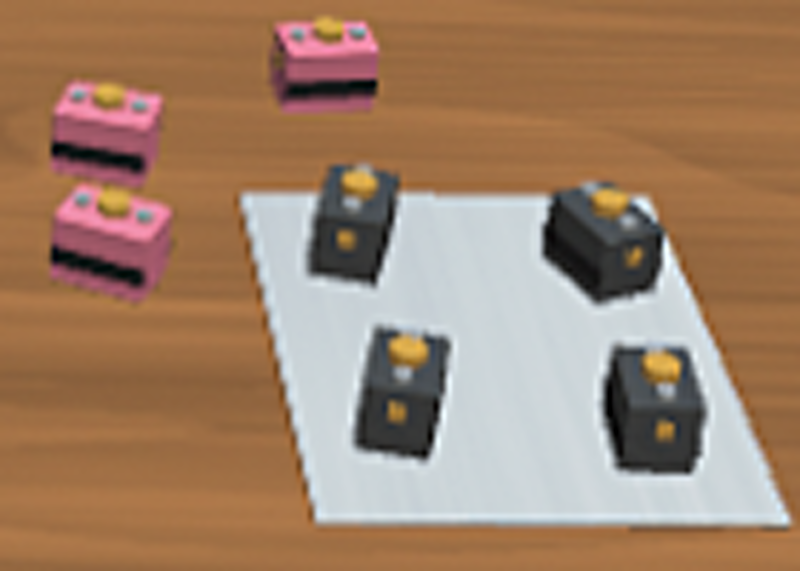

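View pics/wrist0c.png

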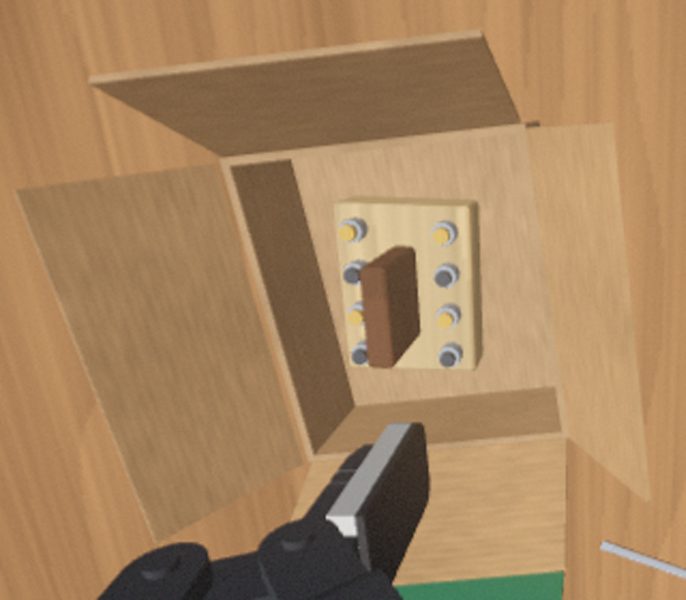

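View pics/side0c.png

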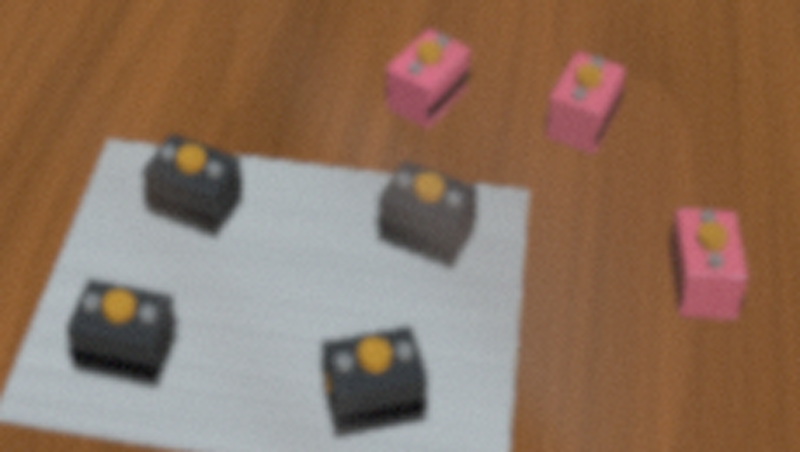

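Run:
```python
from h import *
np.set_printoptions(precision=4,suppress=True)
s=env.get_state()
W=lambda u,v:(u/2.142857,70+v/2.142857)
for n,p,z in [('UL',(222,158),.065),('UR',(525,125),.065),('LR',(566,436),.065),('LL',(308,458),.065),
 ('nearEdgeTop',(18,190),.12),('nearEdgeBot',(157,540),.12),('leftE1',(92,80),.13),('leftE2',(484,35),.13),('farE1',(614,124),.12),('farE2',(649,498),.12),
 ('stand UL',(335,198),.032),('stand UR',(475,201),.032),('stand LR',(475,369),.032),('stand LL',(350,368),.032),
 ('gripA',(361,265),.082),('gripB',(405,247),.082),('gripC',(415,250),.082),('g bl',(370,362),.082),('g br',(392,367),.082)]:
    print(n,plane('wrist',W(*p),z,s))
for (a,b),(c,d) in zip([(360,184),(611,202),(408,352),(662,369)],[(374,352),(119,305),(429,185),(191,157)]):
    u=(a/5.714+340,b/5.714+160); v=(c/3.478+180,d/3.478+280)
    t=tri([ray('scene',u),ray('side',v)])
    print(u,plane('scene',u,.037),plane('side',v,.037),t)
# mat corners
for p in [(121,198),(183,201),(147,254),(86,249)]: print('mat',plane('scene',p,.003))
for p in [(382,194),(453,194),(476,251),(397,251)]: print('tray',plane('scene',p,.003))
print('side rim',[proj('side',[[0.5,0.1,.065]])])
```

```text
UL [0.4629 0.0548 0.065 ]
UR [0.6106 0.0702 0.065 ]
LR [ 0.6269 -0.0972  0.065 ]
LL [ 0.48   -0.1116  0.065 ]
nearEdgeTop [0.411  0.0466 0.12  ]
nearEdgeBot [ 0.4292 -0.1236  0.12  ]
leftE1 [0.4598 0.0882 0.13  ]
leftE2 [0.6054 0.1035 0.13  ]
farE1 [0.6525 0.0724 0.12  ]
farE2 [ 0.67   -0.0988  0.12  ]
stand UL [0.5008 0.0307 0.032 ]
stand UR [0.5774 0.0292 0.032 ]
stand LR [ 0.5709 -0.071   0.032 ]
stand LL [ 0.4961 -0.0705  0.032 ]
gripA [0.5309 0.0058 0.082 ]
gripB [0.5531 0.0147 0.082 ]
gripC [0.5578 0.0132 0.082 ]
g bl [ 0.5293 -0.0451  0.082 ]
g br [ 0.5402 -0.0478  0.082 ]
(403.0031501575079, 192.20161008050403) [0.4058 0.2773 0.037 ] [0.4122 0.3734 0.037 ] [0.402  0.3087 0.006 ]
(446.93034651732586, 195.3517675883794) [0.4139 0.3746 0.037 ] [0.5245 0.3721 0.037 ] [0.5032 0.3724 0.0741]
(411.4035701785089, 221.6030801540077) [0.5216 0.2811 0.037 ] [0.4038 0.2762 0.037 ] [ 0.4229  0.2777 -0.0016]
(455.8557927896395, 224.57822891144556) [0.5275 0.372  0.037 ] [0.519  0.2812 0.037 ] [0.5234 0.3437 0.0628]
mat [ 0.4111 -0.3804  0.003 ]
mat [ 0.4165 -0.2281  0.003 ]
mat [ 0.6176 -0.2573  0.003 ]
mat [ 0.6095 -0.3909  0.003 ]
tray [0.3612 0.237  0.003 ]
tray [0.3519 0.4058 0.003 ]
tray [0.5705 0.4103 0.003 ]
tray [0.5786 0.2489 0.003 ]
side rim [array([[269.2497, 251.1201]])]
```

```bash
cat > ov.py <<'E'
from h import *
def cart(p,c=(0.545,-0.021),yaw=0.10):
    p=np.atleast_2d(np.array(p,float));R2=np.array([[np.cos(yaw),-np.sin(yaw)],[np.sin(yaw),np.cos(yaw)]])
    o=p.copy();o[:,:2]=p[:,:2]@R2.T+np.array(c);return o
E
python3 - <<'E'
from ov import *
np.set_printoptions(precision=4,suppress=True)
im=cv2.imread('pics/scene0.png');hsv=cv2.cvtColor(im,cv2.COLOR_BGR2HSV)
m=cv2.inRange(hsv,(45,80,30),(90,255,200));cs,_=cv2.findContours(m,0,1)
c=max(cs,key=cv2.contourArea);ap=cv2.approxPolyDP(c,4,True)[:,0];print(ap.tolist())
P=np.array([plane('scene',p,.003) for p in ap]);print(P)
f=np.array([plane('scene',p[0],.003)[:2] for p in c],np.float32);r=cv2.minAreaRect(f*1000);print('mat',r)
m=cv2.inRange(hsv,(0,0,150),(179,50,255));cs,_=cv2.findContours(m,0,1)
c=[c for c in cs if 370<c[:,0,0].mean()<480];c=max(c,key=cv2.contourArea)
f=np.array([plane('scene',p[0],.003)[:2] for p in c],np.float32);print('tray',cv2.minAreaRect(f*1000))
pts=cart([[sx*.075,sy*.085,z] for sx in(-1,1) for sy in(-1,1) for z in (0,.065)])
st=cart([[sx*.007,sy*.027,.082] for sx in(-1,1) for sy in(-1,1)],(.5365,-.0203),-.05)
for n in ['scene','side','wrist']:
    im=cv2.imread(f'pics/{n}0.png');f=3
    ims=cv2.resize(im,None,fx=f,fy=f)
    q=proj(n,np.vstack([pts,st]))
    for i,p in enumerate(q): cv2.circle(ims,tuple(int(round(f*(a+.5))) for a in p),3,(0,0,255) if i<8 else (255,255,0),-1)
    x0,y0={'scene':(180,140),'side':(180,150),'wrist':(20,70)}[n]
    cv2.imwrite(f'pics/{n}0o.png',ims[f*y0:f*y0+600 if n=='wrist' else f*y0+420,f*x0:f*x0+(800 if n=='wrist' else 500)])
E
python3 -c "
import cv2,numpy as np
a=cv2.imread('pics/scene0o.png');b=cv2.imread('pics/side0o.png')
print(a.shape,b.shape)
cv2.imwrite('pics/ss0o.png',cv2.resize(np.hstack([a,b]),None,fx=.8,fy=.8))"
```

```text
[[82, 247], [153, 254], [182, 202], [119, 198]]
[[ 0.6034 -0.4021  0.003 ]
 [ 0.6168 -0.2449  0.003 ]
 [ 0.4209 -0.2295  0.003 ]
 [ 0.4114 -0.3852  0.003 ]]
mat ((513.7858276367188, -315.446044921875), (158.56460571289062, 199.6761474609375), 85.21963500976562)
tray ((465.6283264160156, 325.09503173828125), (218.98391723632812, 170.9291229248047), 2.5842816829681396)
(420, 500, 3) (420, 500, 3)
```

View pics/ss0o.png

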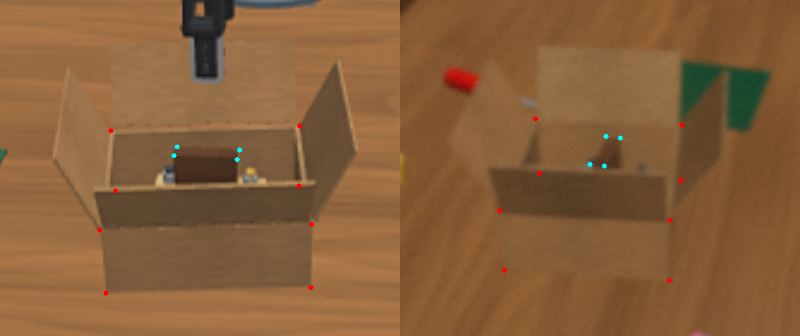

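View pics/wrist0o.png

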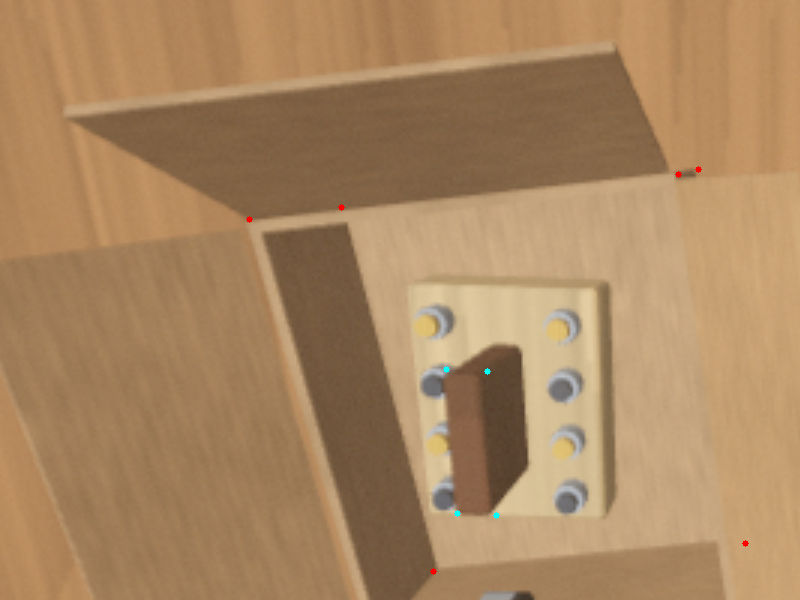

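drive_tool:
  moves: [0.2,0,-38,7,0,0.2,0,-38,7,0,0.2,0,-38,7,0.05,0.2,30,0,0,0,0.2,30,0,0,0,0.2,30,0,0,0,0.2,0,0,0,0,0.2,0,0,0,0,0.2,0,0,0,0,0.2,0,0,0,0]
  squeeze: 40

```text
t: 0.98
tcp_pos: [0.5292, -0.0217, 0.1504]
orientation: [-0.486, -0.512, -0.488, 0.514]
ft_force: [-0.3, -0.1, 0.1]
gripper_width: 0.595
```

```bash
cat > go.py <<'E'
import sys
from h import *
def err(x,y,z,yaw=None):
    s=env.get_state();Rm=R(s['orientation']);d=(np.array([x,y,z])-s['tcp_pos'])*1000
    jy=Rm[:,1];cy=np.arctan2(jy[1],jy[0])   # world direction of jaw axis
    out='tool d mm %s  jawdir %.3f t %.2f w %.3f F %s'%(np.round(Rm.T@d,1),cy,s['t'],s['gripper_width'],np.round(s['ft_force'],1))
    if yaw is not None:
        e=(yaw-cy+np.pi/2)%np.pi-np.pi/2; out+=' turn %.3f'%(-e)
    print(out)
if __name__=='__main__': err(*map(float,sys.argv[1:]))
E
python3 go.py 0.536 -0.0205 0.067 -0.05
python3 - <<'E'
from h import *
snap('wrist','wrist1.png')
E
```

```text
tool d mm [83.4  7.  -1.6]  jawdir -0.052 t 0.98 w 0.595 F [-0.3 -0.1  0.1] turn -0.002
```

View pics/wrist1.png

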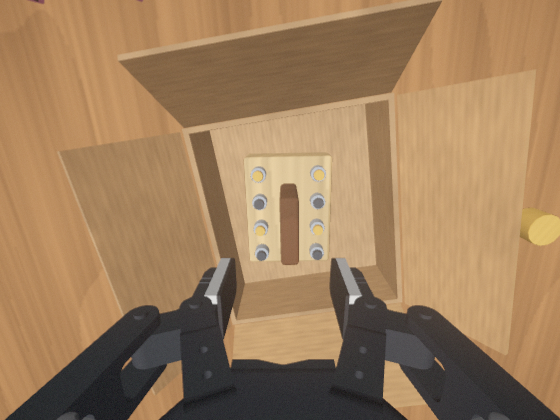

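drive_tool:
  moves: [0.2,0,6,-1,0,0.2,25,0,0,0,0.2,25,0,0,0,0.2,20,0,0,0,0.2,8,0,0,0,0.2,0,0,0,0,-1,0,0,0,0,-1,0,0,0,0,-1,0,0,0,0,-1,0,0,0,0]
  squeeze: 70

```text
t: 1.87
tcp_pos: [0.5507, -0.0195, 0.084]
orientation: [0.492, 0.518, 0.482, -0.507]
ft_force: [0.4, -0.1, -3.0]
gripper_width: 0.142
```

```bash
python3 go.py 0.536 -0.0205 0.067 -0.05
python3 - <<'E'
from h import *
snap('wrist','wrist2.png')
E
```

```text
tool d mm [ 16.7 -15.    1.8]  jawdir -0.051 t 1.87 w 0.142 F [ 0.4 -0.1 -3. ] turn -0.001
```

View pics/wrist2.png

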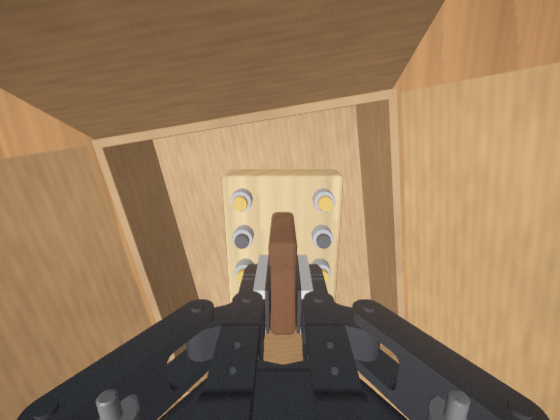

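```bash
python3 go.py 0.536 -0.0205 0.067 -0.05
python3 - <<'E'
from h import *
s=env.get_state();print(R(s['orientation']).round(4).tolist(),s['q'].round(3),s['dq'].round(4),s['joint_efforts'].round(2),s['moment'].round(2))
snap('side','side2.png');snap('scene','scene2.png')
for n,(x,y) in {'side':(180,130),'scene':(180,80)}.items():
    im=cv2.imread(f'pics/{n}2.png')[y:y+170,x:x+170];cv2.imwrite(f'pics/{n}2c.png',cv2.resize(im,None,fx=2.3,fy=2.3))
a=np.hstack([cv2.imread('pics/scene2c.png'),cv2.imread('pics/side2c.png')]);cv2.imwrite('pics/ss2.png',a)
E
```

```text
tool d mm [ 16.8 -15.1   1.8]  jawdir -0.051 t 1.92 w 0.140 F [ 0.3  0.1 -2.1] turn -0.001
[[0.0213, 0.9985, -0.051], [0.0018, -0.051, -0.9987], [-0.9998, 0.0212, -0.0029]] [-0.075  0.391  0.042  1.974 -0.025  0.755 -0.07 ] [ 0.001   0.0067  0.0008  0.0006  0.0006 -0.      0.0007] [-0.000e+00 -3.894e+01  1.020e+00 -1.970e+01  1.000e-02 -2.000e-02
  0.000e+00] [ 0.08  0.01 -0.02]
```

View pics/ss2.png

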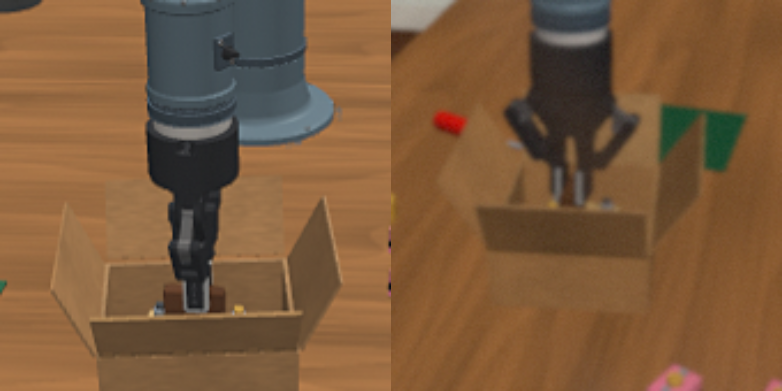

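drive_tool:
  moves: [0.2,0,0,0,0,0.2,0,0,0,0,0.2,0,0,0,0,0.2,0,0,0,0,0.2,5,0,0,0,0.2,5,0,0,0,0.2,5,0,0,0,0.2,2,0,0,0,0.2,0,0,0,0,0.2,0,0,0,0]

```text
t: 2.85
tcp_pos: [0.5542, -0.0195, 0.0669]
orientation: [0.493, 0.52, 0.481, -0.505]
ft_force: [-0.6, -0.1, -0.1]
gripper_width: 0.603
```

```bash
python3 go.py 0.551 -0.0205 0.067 -0.05
python3 - <<'E'
from h import *
s=env.get_state();print(R(s['orientation']).round(4).tolist())
snap('wrist','wrist3.png')
E
```

```text
tool d mm [-0.2 -3.1  1.1]  jawdir -0.051 t 2.85 w 0.603 F [-0.6 -0.1 -0.1] turn -0.001
[[0.0271, 0.9983, -0.0511], [0.0019, -0.0512, -0.9987], [-0.9996, 0.0269, -0.0033]]
```

View pics/wrist3.png

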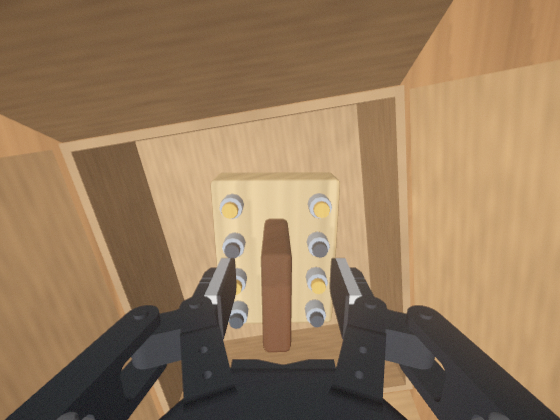

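drive_tool:
  moves: [-1,0,-2,0,0,-1,0,0,0,0,-1,0,0,0,0,-1,0,0,0,0,-1,0,0,0,0,-1,0,0,0,0,-1,-10,0,0,0,-1,-10,0,0,0,-1,-20,0,0,0,-1,-20,0,0,0]
  squeeze: 80

```text
t: 3.73
tcp_pos: [0.5434, -0.0195, 0.1243]
orientation: [0.489, 0.516, 0.485, -0.51]
ft_force: [1.0, -0.3, -2.6]
gripper_width: 0.147
```

```bash
python3 go.py 0.551 -0.0205 0.25 -0.05
python3 - <<'E'
from h import *
s=env.get_state();print(R(s['orientation']).round(4).tolist())
E
```

```text
tool d mm [-125.6    8.9    0.3]  jawdir -0.051 t 3.73 w 0.147 F [ 1.  -0.3 -2.6] turn -0.001
[[0.0106, 0.9986, -0.051], [0.0013, -0.051, -0.9987], [-0.9999, 0.0105, -0.0019]]
```

drive_tool:
  moves: [-1,-25,0,0,0,-1,-25,0,0,0,-1,-25,0,0,0,-1,-25,0,0,0,-1,-20,0,0,0,-1,0,0,0,0,-1,0,0,20,0,-1,0,0,30,0,-1,0,0,30,0,-1,0,0,30,0]

```text
t: 4.57
tcp_pos: [0.5367, -0.1204, 0.2561]
orientation: [0.495, 0.515, 0.49, -0.5]
ft_force: [0.1, -0.4, -3.2]
gripper_width: 0.152
```

```bash
python3 go.py 0.514 -0.315 0.25 -0.085
python3 - <<'E'
from h import *
s=env.get_state();print(R(s['orientation']).round(4).tolist())
snap('scene','scene4.png')
E
```

```text
tool d mm [  3.9 -16.8 195.2]  jawdir -0.031 t 4.57 w 0.152 F [ 0.1 -0.4 -3.2] turn 0.054
[[0.02, 0.9993, -0.0305], [0.0088, -0.0307, -0.9995], [-0.9998, 0.0197, -0.0094]]
```

View pics/scene4.png

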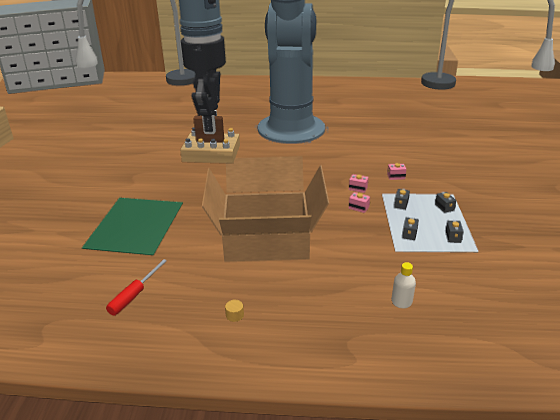

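drive_tool:
  moves: [-1,0,-3,30,0,-1,0,-3,30,0,-1,0,-3,30,0,-1,0,-3,30,0,-1,0,-3,30,0,-1,0,0,25,0,-1,0,0,10,0,-1,0,0,0,0,-1,0,0,0,0,-1,0,0,0,0]

```text
t: 5.45
tcp_pos: [0.5018, -0.3206, 0.2419]
orientation: [0.486, 0.514, 0.49, -0.509]
ft_force: [-0.1, -0.3, -2.3]
gripper_width: 0.152
```

```bash
python3 go.py 0.514 -0.315 0.075 -0.085
python3 - <<'E'
from h import *
s=env.get_state();print(R(s['orientation']).round(4).tolist())
E
```

```text
tool d mm [166.9  11.9  -4.8]  jawdir -0.047 t 5.45 w 0.152 F [-0.1 -0.3 -2.3] turn 0.038
[[0.0007, 0.9989, -0.0473], [0.0085, -0.0473, -0.9988], [-1.0, 0.0003, -0.0085]]
```

drive_tool:
  moves: [-1,20,0,-2,0.038,-1,25,0,-2,0,-1,25,0,0,0,-1,25,0,0,0,-1,20,0,0,0,-1,15,0,0,0,-1,10,0,0,0,-1,0,0,0,0,-1,0,0,0,0,-1,0,0,0,0]

```text
t: 6.28
tcp_pos: [0.5148, -0.2886, 0.0987]
orientation: [0.483, 0.521, 0.49, -0.505]
ft_force: [-0.3, -0.4, -3.1]
gripper_width: 0.147
```

```bash
python3 go.py 0.514 -0.315 0.066 -0.085
python3 - <<'E'
from h import *
s=env.get_state();print(R(s['orientation']).round(4).tolist())
snap('wrist','wrist5.png')
E
```

```text
tool d mm [32.1  0.3 27.1]  jawdir -0.054 t 6.28 w 0.147 F [-0.3 -0.4 -3.1] turn 0.031
[[0.0096, 0.9985, -0.0534], [0.0227, -0.0537, -0.9983], [-0.9997, 0.0084, -0.0231]]
```

View pics/wrist5.png

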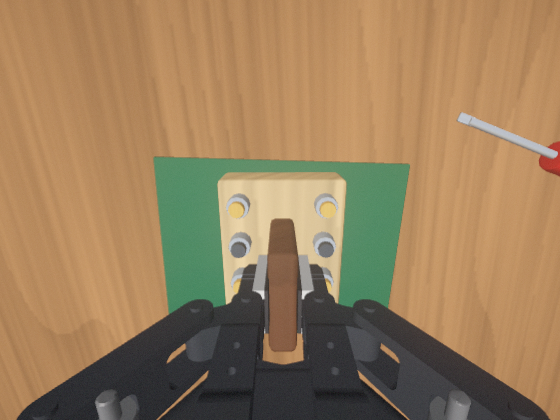

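drive_tool:
  moves: [-1,0,0,9,0,-1,0,0,9,0,-1,0,0,8,0,-1,0,0,0,0,-1,5,0,0,0,-1,5,0,0,0,-1,5,0,0,0,-1,5,0,0,0,-1,0,0,0,0,-1,0,0,0,0]

```text
t: 7.17
tcp_pos: [0.5164, -0.3218, 0.0814]
orientation: [0.486, 0.523, 0.485, -0.505]
ft_force: [0.0, -0.8, -3.1]
gripper_width: 0.146
```

```bash
python3 go.py 0.514 -0.315 0.066 -0.085
python3 - <<'E'
from h import *
s=env.get_state();print(R(s['orientation']).round(4).tolist())
E
```

```text
tool d mm [15.5 -3.1 -6.4]  jawdir -0.058 t 7.17 w 0.146 F [ 0.  -0.8 -3.1] turn 0.027
[[0.019, 0.9982, -0.0574], [0.0166, -0.0577, -0.9982], [-0.9997, 0.018, -0.0177]]
```

drive_tool:
  moves: [-1,3,0,-2,0,-1,3,0,-2,0,-1,3,0,-2,0,-1,3,0,0,0,-1,2,0,0,0,-1,1,0,0,0,-1,0,0,0,0,-1,0,0,0,0,-1,0,0,0,0,-1,0,0,0,0]

```text
t: 8.0
tcp_pos: [0.5184, -0.314, 0.0672]
orientation: [0.487, 0.523, 0.485, -0.504]
ft_force: [-0.2, -0.1, -2.2]
gripper_width: 0.153
```

```bash
python3 go.py 0.514 -0.315 0.066 -0.085
python3 - <<'E'
from h import *
s=env.get_state();print(R(s['orientation']).round(4).tolist())
snap('scene','scene6.png')
snap('side','side6.png')
im=cv2.imread('pics/scene6.png')[130:270,60:240];cv2.imwrite('pics/scene6c.png',cv2.resize(im,None,fx=4,fy=4))
E
```

```text
tool d mm [ 1.1 -4.4  1.3]  jawdir -0.055 t 8.00 w 0.153 F [-0.2 -0.1 -2.2] turn 0.030
[[0.0199, 0.9983, -0.0549], [0.0167, -0.0552, -0.9983], [-0.9997, 0.0189, -0.0178]]
```

View pics/scene6c.png

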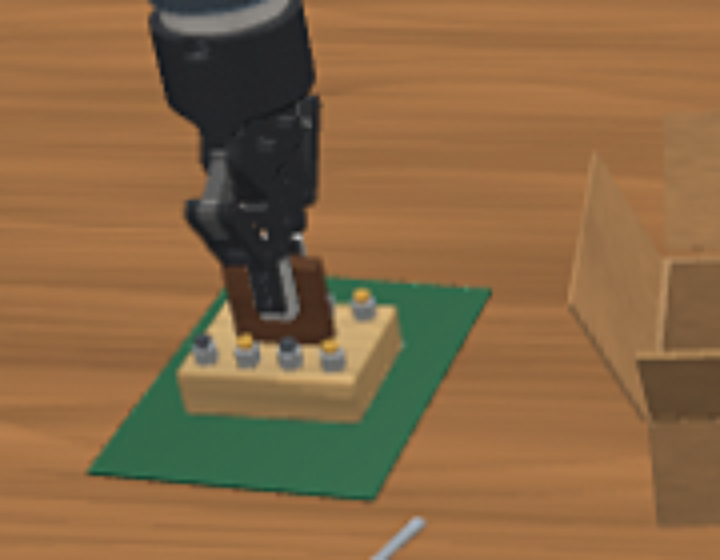

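drive_tool:
  moves: [-1,1,0,0,0,-1,1,0,0,0,-1,0,0,0,0,-0.4,0,0,0,0,0,0,0,0,0,0.2,0,0,0,0,0.2,0,0,0,0,0.2,0,0,0,0,0.2,-10,0,0,0,0.2,-20,0,0,0]

```text
t: 8.93
tcp_pos: [0.5174, -0.3137, 0.0952]
orientation: [0.485, 0.522, 0.487, -0.505]
ft_force: [0.5, 0.4, 0.2]
gripper_width: 0.599
```

```bash
python3 go.py 0.514 -0.315 0.066 -0.085
python3 - <<'E'
from h import *
snap('wrist','wrist7.png')
E
```

```text
tool d mm [29.1 -3.8  2. ]  jawdir -0.055 t 8.93 w 0.599 F [0.5 0.4 0.2] turn 0.030
```

View pics/wrist7.png

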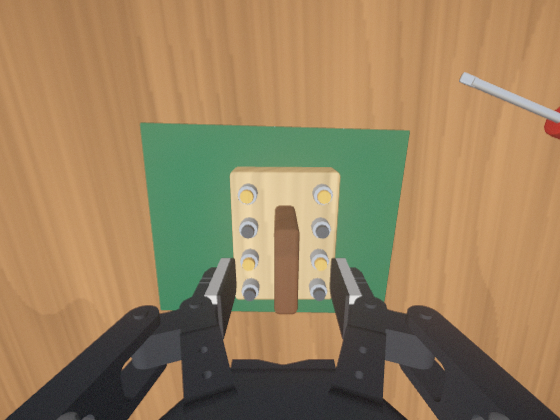

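Run:
```python
from h import *
np.set_printoptions(precision=4,suppress=True)
for p,z in [((232,168),.031),((338,169),.031),((335,299),.031),((236,299),.031),((142,123),.003),((408,131),.003),((387,312),.003),((161,310),.003)]:
    print(p,plane('wrist',p,z))
```

```text
(232, 168) [ 0.4903 -0.2653  0.031 ]
(338, 169) [ 0.5631 -0.2702  0.031 ]
(335, 299) [ 0.5609 -0.3739  0.031 ]
(236, 299) [ 0.4824 -0.3684  0.031 ]
(142, 123) [ 0.4229 -0.232   0.003 ]
(408, 131) [ 0.6224 -0.2488  0.003 ]
(387, 312) [ 0.6147 -0.4104  0.003 ]
(161, 310) [ 0.408  -0.3935  0.003 ]
```

drive_tool:
  moves: [0.2,-30,0,0,0,0.2,-30,0,0,0,0.2,-30,0,0,0,0.2,-30,0,0,0,0.2,-30,0,0,0,0.2,-25,0,-10,0,0.2,0,0,-30,0,0.2,0,0,-38,0,0.2,0,0,-38,0,0.2,0,0,-38,0]

```text
t: 9.82
tcp_pos: [0.525, -0.1772, 0.2972]
orientation: [0.489, 0.531, 0.469, -0.509]
ft_force: [1.5, 0.3, 0.0]
gripper_width: 0.601
```

drive_tool:
  moves: [0.2,0,0,-38,0,0.2,0,0,-38,0,0.2,0,0,-38,0,0.2,0,0,-38,0,0.2,0,0,-38,0,0.2,0,0,-38,0,0.2,0,0,-38,0,0.2,0,0,-38,0,0.2,0,0,-38,0,0.2,0,0,-38,0]

```text
t: 10.65
tcp_pos: [0.5576, 0.2165, 0.31]
orientation: [0.492, 0.538, 0.462, -0.505]
ft_force: [0.0, -0.7, -0.1]
gripper_width: 0.601
```

```bash
python3 go.py 0.45 0.27 0.25 -0.085
python3 - <<'E'
from h import *
s=env.get_state();print(R(s['orientation']).round(4).tolist(),s['q'].round(2))
E
```

```text
tool d mm [  53.1 -115.5  -43.2]  jawdir -0.090 t 10.65 w 0.601 F [ 0.  -0.7 -0.1] turn -0.005
[[0.063, 0.994, -0.0898], [0.0005, -0.09, -0.9959], [-0.998, 0.0627, -0.0062]] [-0.34  0.21 -0.13  1.69  0.06  1.19 -0.58]
```

drive_tool:
  moves: [0.2,0,-15,-20,0,0.2,0,-20,-10,0,0.2,0,-20,-8,0,0.2,0,-20,0,0,0.2,0,-20,0,0,0.2,0,-10,0,0,0.2,0,-5,0,0,0.2,0,0,0,0,0.2,0,0,0,0,0.2,0,0,0,0]

```text
t: 11.48
tcp_pos: [0.4466, 0.2814, 0.3084]
orientation: [0.496, 0.54, 0.467, -0.495]
ft_force: [0.1, 0.4, -0.2]
gripper_width: 0.599
```

```bash
python3 go.py 0.45 0.27 0.25 -0.085
python3 - <<'E'
from h import *
s=env.get_state();print(R(s['orientation']).round(4).tolist(),s['q'].round(2))
snap('wrist','wrist8.png')
E
```

```text
tool d mm [58.4 -0.  12.3]  jawdir -0.072 t 11.48 w 0.599 F [ 0.1  0.4 -0.2] turn 0.013
[[0.0742, 0.9948, -0.0705], [0.0141, -0.0717, -0.9973], [-0.9971, 0.073, -0.0193]] [-0.45  0.07 -0.22  1.85  0.05  1.16 -0.76]
```

View pics/wrist8.png

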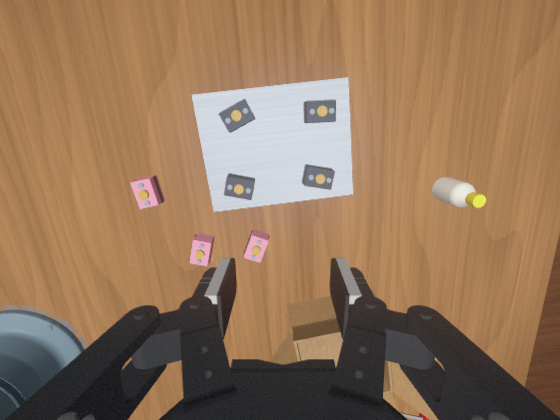

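```bash
cat > holders.py <<'E'
from h import *
def find(fn,s,name='wrist',box=None,zt=.033,draw=None):
    im=cv2.imread(fn);hsv=cv2.cvtColor(im,cv2.COLOR_BGR2HSV)
    m=cv2.inRange(hsv,(10,120,120),(28,255,255)) # nut
    dark=cv2.inRange(im,(0,0,0),(75,75,75))
    out=[]
    n,l,st,ce=cv2.connectedComponentsWithStats(m)
    for i in range(1,n):
        if st[i,4]<15: continue
        u,v=ce[i]
        # ring must be dark
        ring=np.zeros_like(m);cv2.circle(ring,(int(u),int(v)),int(np.sqrt(st[i,4]/3.14)*1.0+5),255,-1);ring[m>0]=0
        fr=(dark[ring>0]>0).mean()
        if box and not(box[0]<u<box[2] and box[1]<v<box[3]): continue
        if fr<.35: continue
        p=plane(name,(u,v),.039,s)
        out.append((u,v,st[i,4],fr,p))
    return out
if __name__=='__main__':
    import sys
    fn=sys.argv[1]; s=env.get_state()
    for o in find(fn,s): print('px %.1f %.1f area %d dark %.2f  P %s'%(o[:4]+(o[4].round(4),)))
    x0,y0,x1,y1=map(int,sys.argv[2:6]);im=cv2.imread(fn)[y0:y1,x0:x1];f=min(800/im.shape[1],600/im.shape[0]);print('f',f)
    cv2.imwrite(fn.replace('.png','c.png'),cv2.resize(im,None,fx=f,fy=f,interpolation=cv2.INTER_CUBIC))
E
python3 holders.py pics/wrist8.png 190 70 360 200
```

```text
px 126.2 363.1 area 24 dark 0.86  P [0.1887 0.0023 0.039 ]
px 161.2 394.4 area 1674 dark 0.95  P [ 0.231  -0.0714  0.039 ]
px 439.8 363.7 area 15 dark 0.85  P [ 0.727  -0.0768  0.039 ]
f 4.615384615384615
```

View pics/wrist8c.png

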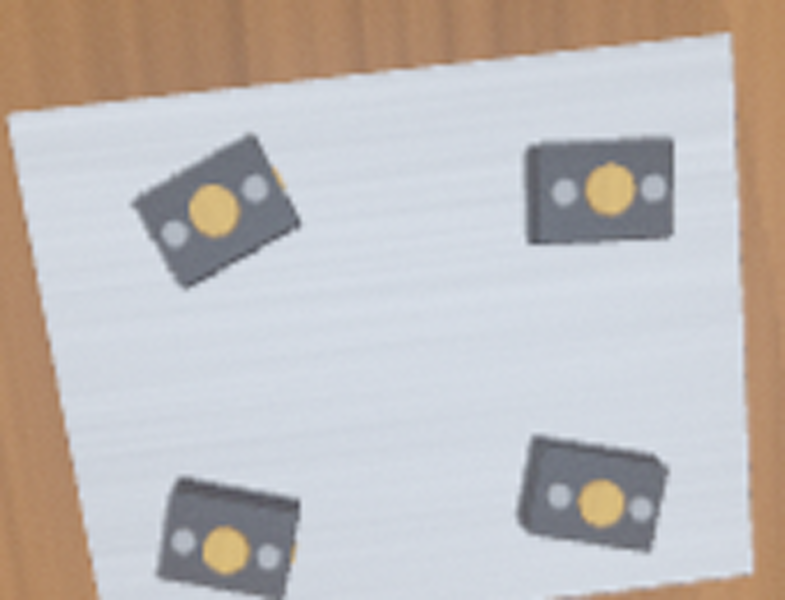

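```bash
cat > pins.py <<'E'
# usage: pins(f,x0,y0,{name:(p1,nut,p2)})
from h import *
def pins(f,x0,y0,d,s=None,name='wrist'):
    for k,(a,n,b) in d.items():
        g=lambda p,z:plane(name,(p[0]/f+x0,p[1]/f+y0),z,s)
        A,N,B=g(a,.034),g(n,.039),g(b,.034);e=B-A
        print(k,'nut',N[:2].round(4),'pinmid',((A+B)/2)[:2].round(4),'yaw %.3f'%np.arctan2(e[1],e[0]),'pinsep %.4f'%np.linalg.norm(e))
E
python3 - <<'E'
from pins import *
pins(4.6154,190,70,dict(A=((183,541),(225,550),(268,556)),B=((559,496),(601,502),(641,509)),C=((175,234),(214,211),(255,188)),D=((565,192),(610,189),(653,187))))
E
```

```text
A nut [0.4049 0.2753] pinmid [0.4047 0.2747] yaw -0.269 pinsep 0.0261
B nut [0.5201 0.2801] pinmid [0.5207 0.279 ] yaw -0.241 pinsep 0.0262
C nut [0.4131 0.3721] pinmid [0.413  0.3723] yaw 0.421 pinsep 0.0263
D nut [0.5257 0.3702] pinmid [0.5265 0.3702] yaw -0.016 pinsep 0.0257
```

drive_tool:
  moves: [0.2,0,0,0,-0.12,0.2,0,0,0,-0.12,0.2,0,0,0,-0.12,0.2,0,0,0,-0.12,0.2,0,0,0,-0.12,0.2,0,0,0,-0.12,0.2,0,0,0,-0.12,0.2,0,0,0,-0.12,0.2,0,0,0,-0.12,0.2,0,0,0,-0.12]

```text
t: 12.37
tcp_pos: [0.4596, 0.274, 0.3082]
orientation: [0.718, 0.153, 0.666, -0.133]
ft_force: [0.2, -0.2, -0.7]
gripper_width: 0.598
```

```bash
cat >> go.py <<'E'
    Rm=R(env.get_state()['orientation']);print('toolx',Rm[:,0].round(3),'pos',env.get_state()['tcp_pos'].round(4),'q',env.get_state()['q'].round(2))
E
python3 go.py 0.5203 0.2797 0.12 1.33
```

```text
File "go.py", line 11
    Rm=R(env.get_state()['orientation']);print('toolx',Rm[:,0].round(3),'pos',env.get_state()['tcp_pos'].round(4),'q',env.get_state()['q'].round(2))
IndentationError: unexpected indent
```

```bash
sed -i "s/if __name__=='__main__': err/if __name__=='__main__':\n    err/" go.py
python3 go.py 0.5203 0.2797 0.12 1.33
```

```text
tool d mm [192.4  21.1  41. ]  jawdir 1.166 t 12.37 w 0.598 F [ 0.2 -0.2 -0.7] turn -0.164
toolx [ 0.077  0.013 -0.997] pos [0.4596 0.274  0.3082] q [-0.4   0.08 -0.25  1.84  0.06  1.15  0.49]
```

drive_tool:
  moves: [0.2,0,5,10,-0.08,0.2,0,5,10,-0.08,0.2,0,5,10,0,0.2,0,5,10,0,0.2,20,0,0,0,0.2,25,0,0,0,0.2,25,0,0,0,0.2,25,0,0,0,0.2,20,0,0,0,0.2,0,0,0,0]

```text
t: 13.2
tcp_pos: [0.5312, 0.2756, 0.1952]
orientation: [0.731, 0.099, 0.67, -0.081]
ft_force: [-1.4, -0.6, -1.2]
gripper_width: 0.598
```

```bash
python3 go.py 0.5203 0.2797 0.12 1.33;python3 -c "
from h import *
snap('wrist','wrist9.png')"
```

```text
tool d mm [ 74.   -1.5 -17.7]  jawdir 1.317 t 13.20 w 0.598 F [-1.4 -0.6 -1.2] turn -0.013
toolx [ 0.088  0.014 -0.996] pos [0.5312 0.2756 0.1952] q [-0.38  0.3  -0.22  1.83  0.13  0.94  0.66]
```

View pics/wrist9.png

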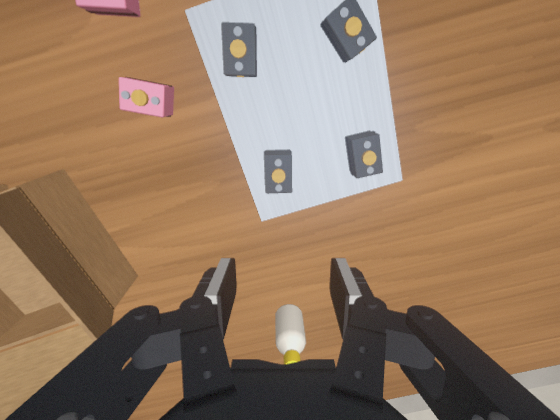

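```bash
python3 -c "
from pins import *
pins(1,0,0,dict(B=((278,157),(278.5,176),(279,190)),A=((238,31),(238,48.5),(238.5,66)),D=((365,146),(369.5,158),(372,170))))"
```

```text
B nut [0.5212 0.2809] pinmid [0.5205 0.2812] yaw -0.229 pinsep 0.0342
A nut [0.4055 0.2763] pinmid [0.4051 0.2761] yaw -0.296 pinsep 0.0263
D nut [0.5269 0.3718] pinmid [0.5284 0.3723] yaw 0.135 pinsep 0.0261
```

drive_tool:
  moves: [0.2,0,0,-12,0,0.2,0,0,-12,0,0.2,15,0,-4,0,0.2,25,0,0,0,0.2,25,0,0,0,0.2,25,0,0,0,0.2,15,0,0,0,0.2,5,0,0,0,0.2,0,0,0,0,0.2,0,0,0,0]

```text
t: 14.08
tcp_pos: [0.5183, 0.2976, 0.1011]
orientation: [0.739, 0.106, 0.661, -0.071]
ft_force: [-0.2, 0.1, -0.1]
gripper_width: 0.602
```

```bash
python3 go.py 0.521 0.2805 0.02 1.335
```

```text
tool d mm [ 80.2 -20.9  -1.5]  jawdir 1.322 t 14.08 w 0.602 F [-0.2  0.1 -0.1] turn -0.013
toolx [ 0.116  0.034 -0.993] pos [0.5183 0.2976 0.1011] q [-0.43  0.41 -0.22  1.92  0.19  0.72  0.56]
```

drive_tool:
  moves: [0.2,0,-10,0,0,0.2,0,-10,0,0,0.2,12,-4,0,0,0.2,15,-4,0,0,0.2,15,-4,0,0,0.2,10,0,0,0,0.2,0,0,0,0,0.2,0,0,0,0,0.2,0,0,0,0,0.2,0,0,0,0]

```text
t: 14.92
tcp_pos: [0.5216, 0.2657, 0.0529]
orientation: [0.744, 0.11, 0.656, -0.07]
ft_force: [0.8, 0.4, -0.4]
gripper_width: 0.601
```

```bash
python3 go.py 0.521 0.2805 0.02 1.335;python3 -c "
from h import *
snap('wrist','wrist10.png')"
```

```text
tool d mm [33.1 11.8 -8.1]  jawdir 1.319 t 14.92 w 0.601 F [ 0.8  0.4 -0.4] turn -0.016
toolx [ 0.13   0.04  -0.991] pos [0.5216 0.2657 0.0529] q [-0.4   0.46 -0.19  1.98  0.21  0.6   0.58]
```

View pics/wrist10.png

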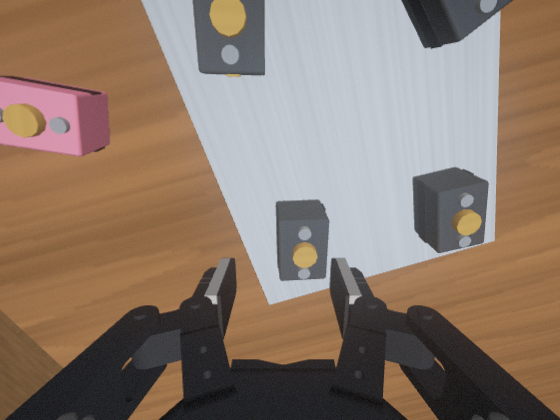

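drive_tool:
  moves: [0.2,0,6,-4,0,0.2,0,6,-4,0,0.2,8,0,0,0,0.2,10,0,0,0,0.2,8,0,0,0,0.2,0,0,0,0,0.2,0,0,0,0,0.2,0,0,0,0,0.2,0,0,0,0,0.2,0,0,0,0]

```text
t: 15.8
tcp_pos: [0.5205, 0.2848, 0.0255]
orientation: [0.744, 0.11, 0.655, -0.068]
ft_force: [-0.2, -0.0, -0.3]
gripper_width: 0.599
```

```bash
python3 go.py 0.521 0.2805 0.02 1.335;python3 -c "
from h import *
snap('wrist','wrist11.png')"
```

```text
tool d mm [ 5.3 -4.4  0.9]  jawdir 1.322 t 15.80 w 0.599 F [-0.2 -0.  -0.3] turn -0.013
toolx [ 0.132  0.043 -0.99 ] pos [0.5205 0.2848 0.0255] q [-0.44  0.51 -0.18  1.97  0.24  0.55  0.53]
```

View pics/wrist11.png

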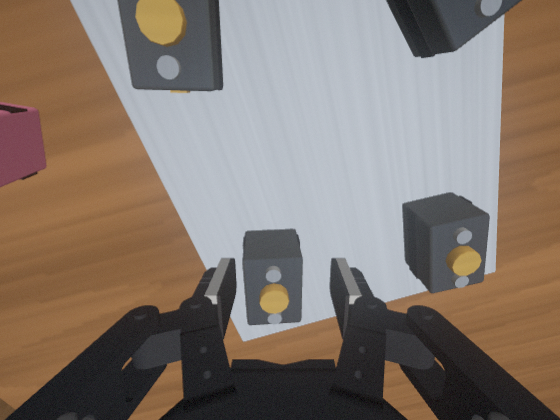

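drive_tool:
  moves: [0.2,2,-4,0,0,0.2,2,0,0,0,-1,1,0,0,0,-1,0,0,0,0,-1,0,0,0,0,-1,0,0,0,0,-1,0,0,0,0,-1,0,0,0,0,-1,-5,0,0,0,-1,-10,0,0,0]
  squeeze: 80

```text
t: 16.68
tcp_pos: [0.5169, 0.278, 0.0341]
orientation: [0.743, 0.109, 0.656, -0.07]
ft_force: [-0.3, -0.1, -2.5]
gripper_width: 0.316
```

```bash
python3 go.py 0.521 0.2805 0.02 1.335;python3 -c "
from h import *
snap('wrist','wrist12.png')"
```

```text
tool d mm [14.6  2.4  1.7]  jawdir 1.320 t 16.68 w 0.316 F [-0.3 -0.1 -2.5] turn -0.015
toolx [ 0.128  0.04  -0.991] pos [0.5169 0.278  0.0341] q [-0.43  0.49 -0.18  1.98  0.23  0.56  0.54]
```

View pics/wrist12.png

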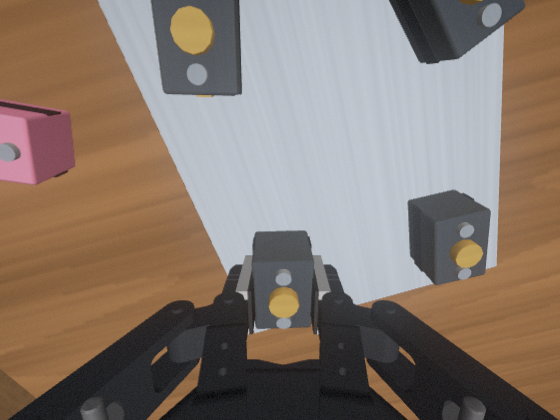

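drive_tool:
  moves: [-1,-15,0,0,0,-1,-20,0,0,0,-1,-20,0,0,0,-1,-20,0,0,0,-1,-20,0,0,0,-1,-20,0,0,0,-1,-20,0,0,0,-1,-20,0,0,0,-1,-15,0,0,0,-1,-10,0,0,0]

```text
t: 17.57
tcp_pos: [0.4885, 0.2686, 0.2228]
orientation: [0.742, 0.108, 0.658, -0.07]
ft_force: [0.5, 0.6, -0.9]
gripper_width: 0.313
```

```bash
python3 go.py 0.5745 -0.0542 0.22 1.67
```

```text
tool d mm [   1.4 -291.1  163.9]  jawdir 1.321 t 17.57 w 0.313 F [ 0.5  0.6 -0.9] turn -0.349
toolx [ 0.126  0.038 -0.991] pos [0.4885 0.2686 0.2228] q [-0.37  0.17 -0.25  1.93  0.11  0.92  0.65]
```

drive_tool:
  moves: [-1,0,-34,19,0,-1,0,-34,19,0,-1,0,-34,19,0,-1,0,-34,19,0,-1,0,-34,19,0,-1,0,-34,19,0,-1,0,-34,19,0,-1,0,-34,19,0,-1,0,-10,6,0,-1,0,0,0,0]

```text
t: 18.4
tcp_pos: [0.5747, -0.0501, 0.2259]
orientation: [0.746, 0.106, 0.654, -0.062]
ft_force: [0.3, 0.7, -2.1]
gripper_width: 0.315
```

```bash
python3 go.py 0.5745 -0.0542 0.22 1.67
```

```text
tool d mm [ 5.6 -4.5  0.1]  jawdir 1.337 t 18.40 w 0.315 F [ 0.3  0.7 -2.1] turn -0.333
toolx [ 0.136  0.046 -0.99 ] pos [ 0.5747 -0.0501  0.2259] q [ 0.05  0.19 -0.01  1.89 -0.06  0.92  1.41]
```

drive_tool:
  moves: [-1,0,0,0,-0.11,-1,0,0,0,-0.11,-1,0,0,0,-0.11,-1,0,0,-9,0,-1,0,0,-9,0,-1,0,0,-9,0,-1,0,0,0,0,-1,10,0,0,0,-1,15,0,0,0,-1,15,0,0,0]

```text
t: 19.23
tcp_pos: [0.548, -0.0448, 0.182]
orientation: [0.754, -0.021, 0.655, 0.051]
ft_force: [1.3, 0.2, -2.2]
gripper_width: 0.314
```

```bash
python3 go.py 0.5745 -0.0542 0.022 1.67
```

```text
tool d mm [161.5 -17.6   2.6]  jawdir 1.675 t 19.23 w 0.314 F [ 1.3  0.2 -2.2] turn 0.005
toolx [ 0.137  0.048 -0.989] pos [ 0.548  -0.0448  0.182 ] q [ 0.09  0.2  -0.06  1.99 -0.06  0.82  1.74]
```

drive_tool:
  moves: [-1,0,-9,1,0,-1,0,-9,1,0,-1,12,0,0,0,-1,15,0,0,0,-1,15,0,0,0,-1,15,0,0,0,-1,15,0,0,0,-1,10,0,0,0,-1,0,0,0,0,-1,0,0,0,0]

```text
t: 20.07
tcp_pos: [0.5662, -0.0642, 0.0937]
orientation: [0.755, -0.019, 0.654, 0.047]
ft_force: [1.2, 0.3, -2.0]
gripper_width: 0.316
```

```bash
python3 go.py 0.5745 -0.0542 0.022 1.67; python3 -c "
from h import *
snap('wrist','wrist13.png')"
```

```text
tool d mm [72.5  6.8 -1.2]  jawdir 1.666 t 20.07 w 0.316 F [ 1.2  0.3 -2. ] turn -0.004
toolx [ 0.139  0.046 -0.989] pos [ 0.5662 -0.0642  0.0937] q [ 0.11  0.36 -0.04  2.   -0.07  0.64  1.78]
```

View pics/wrist13.png

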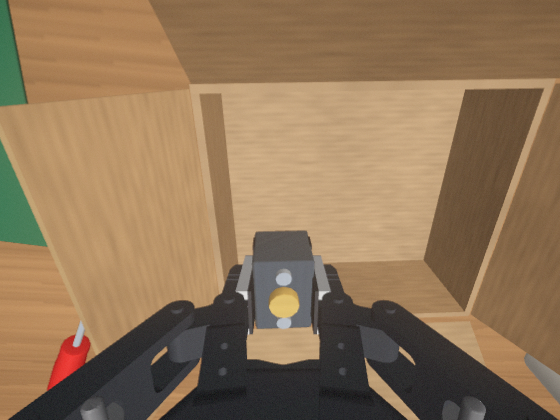

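drive_tool:
  moves: [-1,0,4,0,0,-1,0,3,0,0,-1,10,0,0,0,-1,12,0,0,0,-1,12,0,0,0,-1,12,0,0,0,-1,10,0,0,0,-1,5,0,0,0,-1,0,0,0,0,-1,0,0,0,0]

```text
t: 20.95
tcp_pos: [0.5779, -0.0513, 0.0302]
orientation: [0.756, -0.019, 0.652, 0.048]
ft_force: [-0.3, 0.3, -1.1]
gripper_width: 0.311
```

```bash
python3 go.py 0.5745 -0.0542 0.022 1.67; python3 -c "
from h import *
snap('wrist','wrist14.png')"
```

```text
tool d mm [ 7.5 -2.9 -4.8]  jawdir 1.668 t 20.95 w 0.311 F [-0.3  0.3 -1.1] turn -0.002
toolx [ 0.145  0.048 -0.988] pos [ 0.5779 -0.0513  0.0302] q [ 0.09  0.48 -0.05  2.   -0.06  0.52  1.77]
```

View pics/wrist14.png

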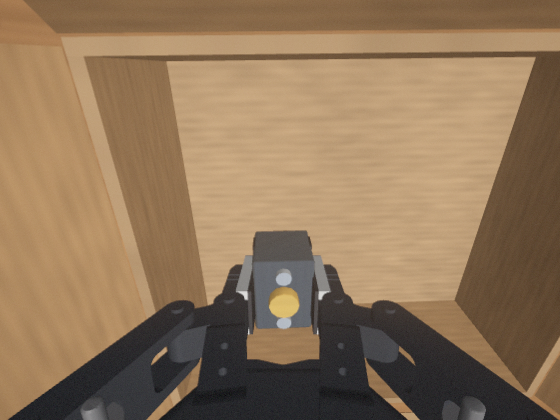

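Descend the last bit gently, release, rise.

drive_tool:
  moves: [-1,3,-1,-3,0,-1,2,0,0,0,-1,2,0,0,0,-1,1,0,0,0,-1,0,0,0,0,-0.2,0,0,0,0,0,0,0,0,0,0,0,0,0,0,0,0,0,0,0,0,-10,0,0,0]

```text
t: 21.83
tcp_pos: [0.5763, -0.0434, 0.0342]
orientation: [0.757, -0.018, 0.651, 0.053]
ft_force: [-0.4, -0.5, -0.6]
gripper_width: 0.501
```

```bash
python3 go.py 0.5745 -0.0542 0.022 1.67; python3 -c "
from h import *
snap('wrist','wrist15.png')"
```

```text
tool d mm [ 11.2 -11.1  -4.7]  jawdir 1.676 t 21.83 w 0.501 F [-0.4 -0.5 -0.6] turn 0.006
toolx [ 0.148  0.057 -0.987] pos [ 0.5763 -0.0434  0.0342] q [ 0.09  0.47 -0.06  2.01 -0.07  0.52  1.77]
```

View pics/wrist15.png

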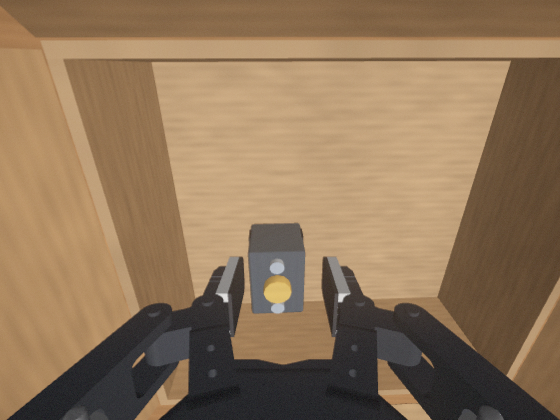

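drive_tool:
  moves: [0,-20,0,0,0,0,-30,0,0,0,0,-35,0,0,0,0,-35,0,0,0,0,-35,0,0,0,0,-30,0,0,0,0,-15,0,0,0,0,0,0,0,0,0,0,0,0,0,0,0,0,0,0]

```text
t: 22.72
tcp_pos: [0.5475, -0.0725, 0.2513]
orientation: [0.764, -0.015, 0.644, 0.04]
ft_force: [0.3, -0.2, 0.1]
gripper_width: 0.501
```

```bash
python3 go.py 0.405 0.2755 0.22 1.30
```

```text
tool d mm [  21.7  357.3 -119.1]  jawdir 1.652 t 22.72 w 0.501 F [ 0.3 -0.2  0.1] turn 0.352
toolx [ 0.167  0.042 -0.985] pos [ 0.5475 -0.0725  0.2513] q [ 0.12  0.11 -0.04  1.94 -0.07  0.93  1.77]
```

drive_tool:
  moves: [0,0,0,-38,0,0,0,0,-38,0,0,0,0,-38,0,0,0,0,0,0,0,0,0,0,0,0,0,0,0,0,0,0,0,0,0,0,0,0,0,0,0,0,0,0,0,0,0,0,0,0]

```text
t: 23.55
tcp_pos: [0.4241, -0.0806, 0.2147]
orientation: [0.755, -0.013, 0.655, 0.042]
ft_force: [-0.1, -0.4, -1.0]
gripper_width: 0.497
```

```bash
python3 go.py 0.405 0.2755 0.22 1.30
```

```text
tool d mm [  8.4 356.5   8.4]  jawdir 1.651 t 23.55 w 0.497 F [-0.1 -0.4 -1. ] turn 0.351
toolx [ 0.14   0.046 -0.989] pos [ 0.4241 -0.0806  0.2147] q [ 0.16 -0.08 -0.02  2.21 -0.09  0.88  1.84]
```

drive_tool:
  moves: [0,-10,20,0,0,0,-10,36,0,0,0,-10,36,0,0,0,0,36,0,0,0,0,36,0,0,0,0,36,0,0,0,0,36,0,0,0,0,36,0,0,0,0,36,0,0,0,0,20,0,0]

```text
t: 24.38
tcp_pos: [0.4059, 0.2591, 0.2674]
orientation: [0.762, -0.005, 0.647, 0.04]
ft_force: [0.1, 0.3, 0.1]
gripper_width: 0.5
```

```bash
python3 go.py 0.405 0.2755 0.22 1.30
```

```text
tool d mm [47.5 14.4 -7.6]  jawdir 1.638 t 24.38 w 0.500 F [0.1 0.3 0.1] turn 0.338
toolx [ 0.16   0.054 -0.986] pos [0.4059 0.2591 0.2674] q [-0.15 -0.04 -0.53  2.05  0.05  0.96  0.94]
```

drive_tool:
  moves: [0,0,0,0,0.11,0,0,0,0,0.11,0,0,0,0,0.11,0,0,0,12,0,0,0,0,12,0,0,0,0,12,0,0,0,0,12,0,0,0,0,12,0,0,0,0,12,0,0,0,0,6,0]

```text
t: 25.22
tcp_pos: [0.4909, 0.2507, 0.2849]
orientation: [0.754, 0.121, 0.643, -0.058]
ft_force: [-0.2, 0.2, -0.3]
gripper_width: 0.498
```

```bash
python3 go.py 0.405 0.2755 0.22 1.30
```

```text
tool d mm [ 51.2  -4.1 -97.9]  jawdir 1.324 t 25.22 w 0.498 F [-0.2  0.2 -0.3] turn 0.024
toolx [ 0.167  0.068 -0.984] pos [0.4909 0.2507 0.2849] q [-0.1   0.09 -0.48  1.9   0.09  0.99  0.69]
```

drive_tool:
  moves: [0,0,0,-38,0,0,0,0,-38,0,0,0,0,0,0,0,0,0,0,0,0,0,0,0,0,0,0,0,0,0,0,0,0,0,0,0,0,0,0,0,0,0,0,0,0,0,0,0,0,0]

```text
t: 26.05
tcp_pos: [0.4267, 0.2658, 0.2741]
orientation: [0.754, 0.127, 0.642, -0.062]
ft_force: [0.4, -0.2, -0.2]
gripper_width: 0.5
```

```bash
python3 go.py 0.405 0.2755 0.22 1.30
```

```text
tool d mm [ 50.2  -2.3 -31. ]  jawdir 1.310 t 26.05 w 0.500 F [ 0.4 -0.2 -0.2] turn 0.010
toolx [ 0.168  0.069 -0.983] pos [0.4267 0.2658 0.2741] q [-0.13 -0.01 -0.53  2.01  0.06  0.96  0.61]
```

```bash
python3 -c "
from h import *
snap('wrist','wrist16.png')"; python3 holders.py pics/wrist16.png 150 0 450 220
```

```text
px 167.3 394.1 area 1351 dark 0.90  P [ 0.8024 -0.0279  0.039 ]
px 380.8 361.1 area 27 dark 0.53  P [0.8772 0.3708 0.039 ]
f 2.6666666666666665
```

View pics/wrist16c.png

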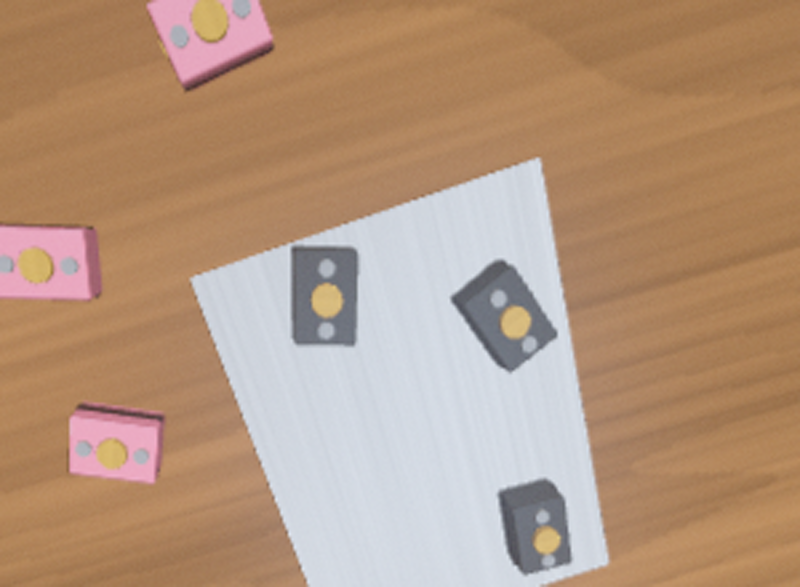

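```bash
python3 -c "
from pins import *
pins(2.6667,150,0,dict(A=((327,268),(327,300),(326,331)),C=((498,298),(516,322),(529,345)),D=((542,517),(546,541),(548,562))))"; python3 go.py 0.405 0.2755 0.1 1.30
```

```text
A nut [0.38   0.2938] pinmid [0.3807 0.2938] yaw -0.293 pinsep 0.0264
C nut [0.4122 0.3733] pinmid [0.4131 0.3737] yaw 0.407 pinsep 0.0267
D nut [0.5249 0.3707] pinmid [0.5269 0.3716] yaw -0.027 pinsep 0.0269
tool d mm [168.3 -15.6 -48.4]  jawdir 1.310 t 26.10 w 0.499 F [ 0.2 -0.3  0.5] turn 0.010
toolx [ 0.168  0.069 -0.983] pos [0.4268 0.2658 0.2742] q [-0.13 -0.01 -0.53  2.01  0.06  0.96  0.61]
```

```bash
python3 go.py 0.380 0.294 0.12 1.278
```

```text
tool d mm [145.7  -2.  -74.3]  jawdir 1.310 t 26.10 w 0.499 F [ 0.2 -0.3  0.5] turn 0.032
toolx [ 0.168  0.069 -0.983] pos [0.4268 0.2658 0.2742] q [-0.13 -0.01 -0.53  2.01  0.06  0.96  0.61]
```

drive_tool:
  moves: [0.2,14,0,-7.5,0.03,0.2,14,0,-7.5,0,0.2,14,0,-7.5,0,0.2,14,0,-7.5,0,0.2,14,0,-7.5,0,0.2,14,0,-7.5,0,0.2,14,0,-7.5,0,0.2,14,0,-7.5,0,0.2,14,0,-7.5,0,0.2,10,0,-5,0]

```text
t: 26.93
tcp_pos: [0.3877, 0.2998, 0.1299]
orientation: [0.755, 0.144, 0.636, -0.072]
ft_force: [-0.0, -0.5, 0.3]
gripper_width: 0.605
```

```bash
python3 go.py 0.380 0.294 0.02 1.278
```

```text
tool d mm [106.  -21.6 -21.8]  jawdir 1.272 t 26.93 w 0.605 F [-0.  -0.5  0.3] turn -0.006
toolx [ 0.18   0.075 -0.981] pos [0.3877 0.2998 0.1299] q [-0.25  0.18 -0.57  2.18  0.29  0.65  0.24]
```

drive_tool:
  moves: [0.2,8,-4,-4,0,0.2,8,-4,-4,0,0.2,8,-4,-4,0,0.2,8,-4,-4,0,0.2,8,-3,-3,0,0.2,8,-2,-2,0,0.2,8,0,0,0,0.2,8,0,0,0,0.2,6,0,0,0,0.2,0,0,0,0]

```text
t: 27.77
tcp_pos: [0.3725, 0.288, 0.048]
orientation: [0.754, 0.144, 0.636, -0.073]
ft_force: [0.5, -0.6, -0.6]
gripper_width: 0.599
```

```bash
python3 go.py 0.380 0.294 0.02 1.278;python3 -c "
from h import *
snap('wrist','wrist17.png')"
```

```text
tool d mm [29.3  4.4  1. ]  jawdir 1.270 t 27.77 w 0.599 F [ 0.5 -0.6 -0.6] turn -0.008
toolx [ 0.179  0.073 -0.981] pos [0.3725 0.288  0.048 ] q [-0.35  0.31 -0.48  2.27  0.5   0.47  0.03]
```

View pics/wrist17.png

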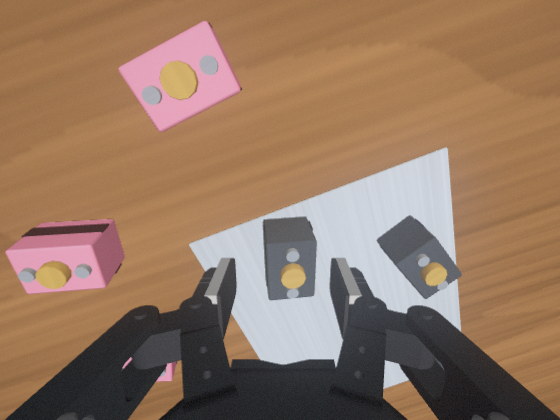

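```bash
python3 -c "
from pins import *
pins(1,0,0,dict(A=((292,256),(292,276),(293,293)),))"
```

```text
A nut [0.3779 0.2934] pinmid [0.3816 0.2934] yaw -0.263 pinsep 0.0263
```

drive_tool:
  moves: [0.2,4,2,0,0,0.2,6,2,0,0,0.2,6,0,0,0,0.2,6,0,0,0,0.2,4,0,0,0,0.2,0,0,0,0,0.2,0,0,0,0,0.2,0,0,0,0,0.2,0,0,0,0,0.2,0,0,0,0]

```text
t: 28.65
tcp_pos: [0.3804, 0.2956, 0.0221]
orientation: [0.755, 0.145, 0.635, -0.072]
ft_force: [-0.3, 0.1, -0.7]
gripper_width: 0.604
```

```bash
python3 go.py 0.380 0.294 0.02 1.278
```

```text
tool d mm [ 1.9 -1.9 -0.2]  jawdir 1.270 t 28.65 w 0.604 F [-0.3  0.1 -0.7] turn -0.008
toolx [ 0.182  0.075 -0.98 ] pos [0.3804 0.2956 0.0221] q [-0.41  0.38 -0.42  2.25  0.58  0.42 -0.05]
```

drive_tool:
  moves: [0.2,1,-2,0,0,-1,0,0,0,0,-1,0,0,0,0,-1,0,0,0,0,-1,0,0,0,0,-1,0,0,0,0,-1,0,0,0,0,-1,-6,0,0,0,-1,-10,0,0,0,-1,-12,0,0,0]

```text
t: 29.48
tcp_pos: [0.3722, 0.2889, 0.0478]
orientation: [0.754, 0.143, 0.637, -0.075]
ft_force: [-0.5, -0.1, -2.2]
gripper_width: 0.324
```

drive_tool:
  moves: [-1,-15,0,0,0,-1,-15,0,0,0,-1,-15,0,0,0,-1,-15,0,0,0,-1,-15,0,0,0,-1,-15,0,0,0,-1,-15,0,0,0,-1,-15,0,0,0,-1,-15,0,0,0,-1,-12,0,0,0]

```text
t: 30.32
tcp_pos: [0.3381, 0.2729, 0.1958]
orientation: [0.751, 0.138, 0.642, -0.078]
ft_force: [0.3, 0.2, -1.1]
gripper_width: 0.323
```

```bash
python3 go.py 0.5227 -0.0594 0.2 1.67; python3 -c "
from h import *
snap('wrist','wrist18.png')"
```

```text
tool d mm [   6.2 -260.7  276.6]  jawdir 1.270 t 30.32 w 0.323 F [ 0.3  0.2 -1.1] turn -0.400
toolx [ 0.165  0.06  -0.984] pos [0.3381 0.2729 0.1958] q [-0.2  -0.05 -0.61  2.22  0.07  0.8   0.41]
```

View pics/wrist18.png

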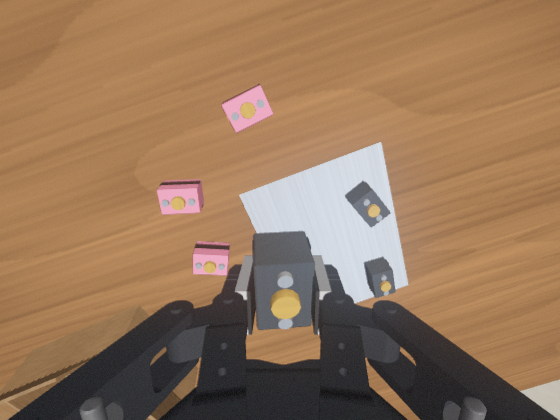

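drive_tool:
  moves: [-1,-3,-14,15,0,-1,-3,-18,19,0,-1,-3,-18,19,0,-1,-2,-18,19,0,-1,0,-18,19,0,-1,0,-18,19,0,-1,0,-18,19,0,-1,0,-18,19,0,-1,0,-18,19,0,-1,0,-18,19,0]

```text
t: 31.2
tcp_pos: [0.4585, 0.046, 0.2127]
orientation: [0.751, 0.132, 0.643, -0.07]
ft_force: [0.9, 0.8, -3.1]
gripper_width: 0.321
```

```bash
python3 go.py 0.5227 -0.0594 0.2 1.67
```

```text
tool d mm [ 16.3 -84.4  89.4]  jawdir 1.291 t 31.20 w 0.321 F [ 0.9  0.8 -3.1] turn -0.379
toolx [ 0.163  0.064 -0.985] pos [0.4585 0.046  0.2127] q [ 0.06 -0.03 -0.22  2.17 -0.06  0.83  1.16]
```

```bash
python3 go.py 0.493 -0.071 0.2 1.67
```

```text
tool d mm [  10.7 -103.6   64.6]  jawdir 1.291 t 31.20 w 0.321 F [ 0.9  0.8 -3.1] turn -0.379
toolx [ 0.163  0.064 -0.985] pos [0.4585 0.046  0.2127] q [ 0.06 -0.03 -0.22  2.17 -0.06  0.83  1.16]
```

drive_tool:
  moves: [-1,0,-18,11,0,-1,0,-18,11,0,-1,0,-18,11,0,-1,0,-18,11,0,-1,0,-18,11,0,-1,0,-10,8,0,-1,0,0,0,-0.12,-1,0,0,0,-0.12,-1,0,0,0,-0.12,-1,0,0,0,0]

```text
t: 32.03
tcp_pos: [0.4862, -0.0832, 0.201]
orientation: [0.758, -0.008, 0.651, 0.046]
ft_force: [0.4, -0.2, -2.2]
gripper_width: 0.321
```

```bash
python3 go.py 0.5227 -0.0594 0.022 1.67
```

```text
tool d mm [183.6  12.3  10.3]  jawdir 1.650 t 32.03 w 0.321 F [ 0.4 -0.2 -2.2] turn -0.020
toolx [ 0.149  0.059 -0.987] pos [ 0.4862 -0.0832  0.201 ] q [ 0.22  0.07 -0.08  2.1  -0.1   0.84  1.84]
```

```bash
python3 -c "
from h import *
snap('wrist','wrist19.png')"
```

```text
(no output)
```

View pics/wrist19.png

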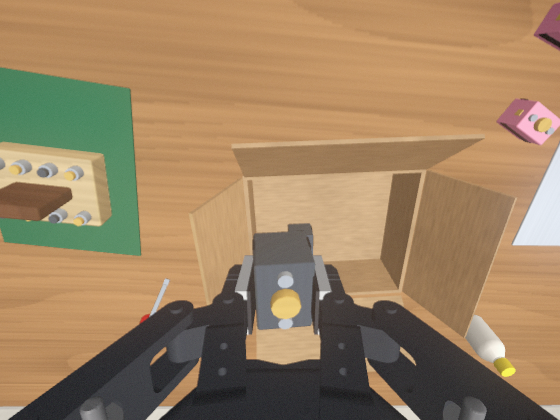

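```bash
python3 -c "
from h import *
for p in [(312,226),(289,225)]: print(plane('wrist',p,.034).round(4),plane('wrist',p,.004).round(4))
from ov import cart
print(cart([[-21,-36,0],[-21,-30,0]],(545,-21)))
"; python3 go.py 0.5285 -0.0589 0.09 1.67
```

```text
[ 0.5448 -0.0371  0.034 ] [ 0.5614 -0.0309  0.004 ]
[ 0.5448 -0.0631  0.034 ] [ 0.5614 -0.0596  0.004 ]
[[527.69891553 -58.9166517    0.        ]
 [527.09991503 -52.94662671   0.        ]]
tool d mm [117.2  15.6  26.7]  jawdir 1.646 t 32.08 w 0.322 F [-0.4  0.2 -2.2] turn -0.024
toolx [ 0.149  0.059 -0.987] pos [ 0.486  -0.0831  0.2009] q [ 0.21  0.07 -0.08  2.1  -0.1   0.84  1.84]
```

```bash
python3 go.py 0.5305 -0.0566 0.022 1.67
```

```text
tool d mm [184.7  14.4  18.4]  jawdir 1.646 t 32.08 w 0.322 F [-0.4  0.2 -2.2] turn -0.024
toolx [ 0.149  0.059 -0.987] pos [ 0.486  -0.0831  0.2009] q [ 0.21  0.07 -0.08  2.1  -0.1   0.84  1.84]
```

drive_tool:
  moves: [-1,6,5,6,-0.02,-1,12,5,6,0,-1,12,4,6,0,-1,12,0,0,0,-1,12,0,0,0,-1,12,0,0,0,-1,12,0,0,0,-1,12,0,0,0,-1,12,0,0,0,-1,8,0,0,0]

```text
t: 32.92
tcp_pos: [0.5246, -0.0517, 0.0891]
orientation: [0.759, -0.009, 0.649, 0.049]
ft_force: [-0.6, 0.5, -2.1]
gripper_width: 0.317
```

```bash
python3 go.py 0.5305 -0.0566 0.022 1.67
```

```text
tool d mm [66.7 -8.7 -5.2]  jawdir 1.657 t 32.92 w 0.317 F [-0.6  0.5 -2.1] turn -0.013
toolx [ 0.153  0.063 -0.986] pos [ 0.5246 -0.0517  0.0891] q [ 0.16  0.3  -0.11  2.11 -0.07  0.59  1.77]
```

drive_tool:
  moves: [-1,8,-4,-2,0,-1,8,-4,-2,0,-1,8,0,0,0,-1,8,0,0,0,-1,8,0,0,0,-1,8,0,0,0,-1,6,0,0,0,-1,4,0,0,0,-1,0,0,0,0,-1,0,0,0,0]

```text
t: 33.75
tcp_pos: [0.533, -0.0516, 0.0244]
orientation: [0.759, -0.008, 0.648, 0.051]
ft_force: [0.0, 0.0, -1.6]
gripper_width: 0.318
```

```bash
python3 go.py 0.5305 -0.0566 0.022 1.67; python3 -c "
from h import *
snap('wrist','wrist20.png')"
```

```text
tool d mm [ 1.7 -4.9 -3.2]  jawdir 1.659 t 33.75 w 0.318 F [ 0.   0.  -1.6] turn -0.011
toolx [ 0.154  0.068 -0.986] pos [ 0.533  -0.0516  0.0244] q [ 0.16  0.43 -0.11  2.11 -0.07  0.45  1.78]
```

View pics/wrist20.png

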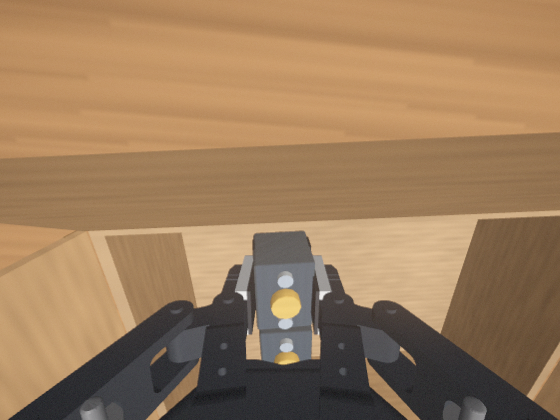

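Clear of the neighbour. Set down and release.

drive_tool:
  moves: [-1,2,-2,-2,0,-1,1,0,0,0,-1,1,0,0,0,-1,0,0,0,0,-0.2,0,0,0,0,0,0,0,0,0,0,0,0,0,0,0,0,0,0,0,0,-8,0,0,0,0,-12,0,0,0]

```text
t: 34.63
tcp_pos: [0.5301, -0.0487, 0.0445]
orientation: [0.76, -0.008, 0.647, 0.055]
ft_force: [0.3, -1.4, 0.7]
gripper_width: 0.5
```

drive_tool:
  moves: [0,-15,0,0,0,0,-15,0,0,0,0,-15,0,0,0,0,-15,0,0,0,0,-15,0,0,0,0,-15,0,0,0,0,-15,0,0,0,0,-15,0,0,0,0,-15,0,0,0,0,-15,0,0,0]

```text
t: 35.47
tcp_pos: [0.5041, -0.0719, 0.2097]
orientation: [0.764, -0.005, 0.643, 0.046]
ft_force: [-0.3, 0.1, 0.0]
gripper_width: 0.501
```

```bash
python3 go.py 0.50 0.37 0.2 1.55; python3 -c "
from h import *
snap('wrist','wrist21.png')"
```

```text
tool d mm [ 37.1 439.8  24.2]  jawdir 1.648 t 35.47 w 0.501 F [-0.3  0.1  0. ] turn 0.098
toolx [ 0.168  0.064 -0.984] pos [ 0.5041 -0.0719  0.2097] q [ 0.21  0.08 -0.1   2.07 -0.1   0.84  1.81]
```

View pics/wrist21.png

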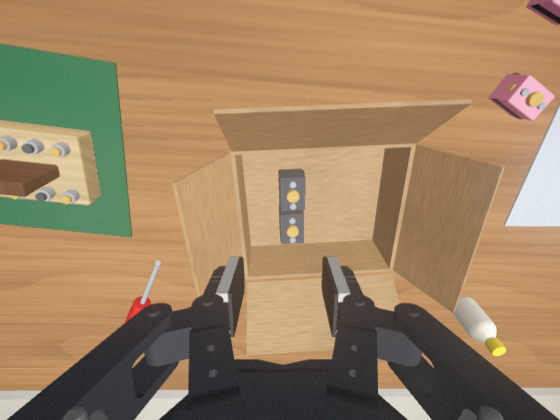

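drive_tool:
  moves: [0.2,-4,14,0,0,0.2,-4,22,0,0,0.2,-2,22,0,0,0.2,0,22,0,0,0.2,0,22,0,0,0.2,0,22,0,0,0.2,0,22,0,0,0.2,0,22,0,0,0.2,0,22,0,0,0.2,0,22,0,0]

```text
t: 36.35
tcp_pos: [0.4931, 0.128, 0.2459]
orientation: [0.774, 0.002, 0.632, 0.03]
ft_force: [0.1, 0.3, -0.3]
gripper_width: 0.6
```

drive_tool:
  moves: [0.2,0,22,0,0,0.2,0,22,0,0,0.2,0,22,0,0,0.2,0,22,0,0,0.2,0,22,0,0,0.2,0,22,0,0,0.2,0,22,0,0,0.2,0,12,0,0.05,0.2,0,0,0,0.05,0.2,0,0,0,0]

```text
t: 37.18
tcp_pos: [0.4869, 0.2999, 0.2613]
orientation: [0.778, 0.045, 0.627, -0.004]
ft_force: [0.8, -0.7, 0.3]
gripper_width: 0.597
```

```bash
python3 go.py 0.526 0.371 0.1 1.55; python3 -c "
from h import *
snap('wrist','wrist22.png')"
```

```text
tool d mm [169.3  62.8  -1.1]  jawdir 1.507 t 37.18 w 0.597 F [ 0.8 -0.7  0.3] turn -0.043
toolx [ 0.214  0.05  -0.976] pos [0.4869 0.2999 0.2613] q [-0.25  0.14 -0.46  1.91  0.2   0.92  0.7 ]
```

View pics/wrist22.png

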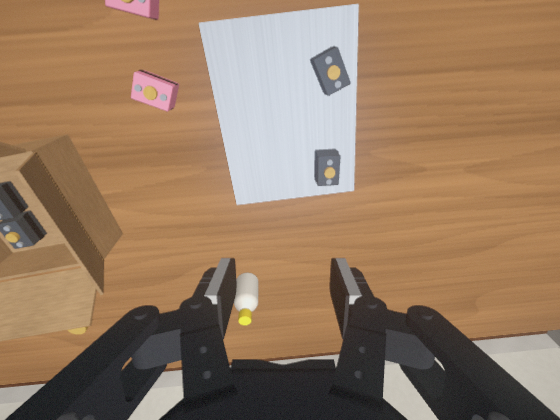

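```bash
python3 -c "
from pins import *
pins(1,0,0,dict(C=((329,60),(334,72.5),(338,85)),D=((329,159),(329.5,173),(329,182)))) "; python3 go.py 0.526 0.371 0.08 1.55
```

```text
C nut [0.4122 0.3734] pinmid [0.4129 0.374 ] yaw 0.396 pinsep 0.0268
D nut [0.525  0.3709] pinmid [0.5241 0.3713] yaw 0.020 pinsep 0.0310
tool d mm [189.   61.4  -5.4]  jawdir 1.509 t 37.23 w 0.601 F [-0.3 -0.4 -0. ] turn -0.041
toolx [ 0.214  0.05  -0.976] pos [0.487  0.3    0.2615] q [-0.25  0.13 -0.46  1.91  0.2   0.92  0.7 ]
```

drive_tool:
  moves: [0.2,8,6,-1,-0.04,0.2,12,7,-1,0,0.2,12,7,-1,0,0.2,12,7,-1,0,0.2,12,7,-1,0,0.2,12,7,-1,0,0.2,12,7,-1,0,0.2,12,6,-1,0,0.2,12,6,-1,0,0.2,12,0,-1,0]

```text
t: 38.07
tcp_pos: [0.5085, 0.3635, 0.1392]
orientation: [0.78, 0.027, 0.625, 0.008]
ft_force: [0.5, 0.8, 0.8]
gripper_width: 0.593
```

```bash
python3 go.py 0.525 0.371 0.02 1.55
```

```text
tool d mm [120.1   1.6 -10. ]  jawdir 1.550 t 38.07 w 0.593 F [0.5 0.8 0.8] turn -0.000
toolx [ 0.218  0.046 -0.975] pos [0.5085 0.3635 0.1392] q [-0.38  0.39 -0.42  1.89  0.41  0.75  0.5 ]
```

drive_tool:
  moves: [0.2,10,0,-2,0,0.2,10,0,-2,0,0.2,10,0,-2,0,0.2,10,0,-2,0,0.2,10,0,-2,0,0.2,10,0,0,0,0.2,10,0,0,0,0.2,10,0,0,0,0.2,6,0,0,0,0.2,0,0,0,0]

```text
t: 38.9
tcp_pos: [0.517, 0.3627, 0.0384]
orientation: [0.778, 0.025, 0.628, 0.005]
ft_force: [1.3, 0.8, -0.1]
gripper_width: 0.599
```

```bash
python3 go.py 0.525 0.371 0.02 1.55;python3 -c "
from h import *
snap('wrist','wrist23.png')"
```

```text
tool d mm [20.   7.7  3.7]  jawdir 1.547 t 38.90 w 0.599 F [ 1.3  0.8 -0.1] turn -0.003
toolx [ 0.212  0.039 -0.976] pos [0.517  0.3627 0.0384] q [-0.45  0.54 -0.34  1.91  0.53  0.59  0.39]
```

View pics/wrist23.png

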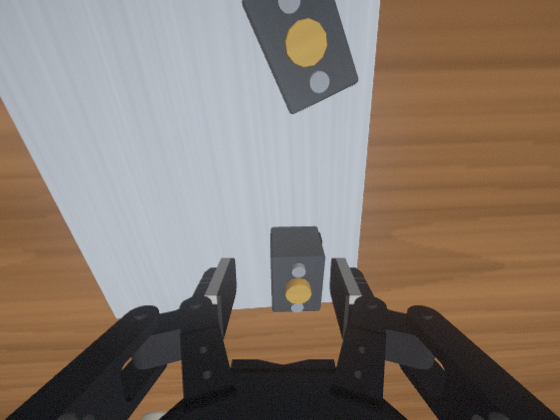

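drive_tool:
  moves: [0.2,4,4,2,0,0.2,6,3,2,0,0.2,6,0,0,0,0.2,3,0,0,0,0.2,0,0,0,0,-1,0,0,0,0,-1,0,0,0,0,-1,0,0,0,0,-1,0,0,0,0,-1,0,0,0,0]

```text
t: 39.78
tcp_pos: [0.5275, 0.3729, 0.0225]
orientation: [0.779, 0.026, 0.626, 0.006]
ft_force: [0.1, 0.4, 0.0]
gripper_width: 0.317
```

```bash
python3 go.py 0.525 0.371 0.02 1.55;python3 -c "
from h import *
snap('wrist','wrist24.png')"
```

```text
tool d mm [ 1.9 -2.1 -2.9]  jawdir 1.548 t 39.78 w 0.317 F [0.1 0.4 0. ] turn -0.002
toolx [ 0.216  0.042 -0.975] pos [0.5275 0.3729 0.0225] q [-0.47  0.59 -0.32  1.88  0.55  0.57  0.37]
```

View pics/wrist24.png

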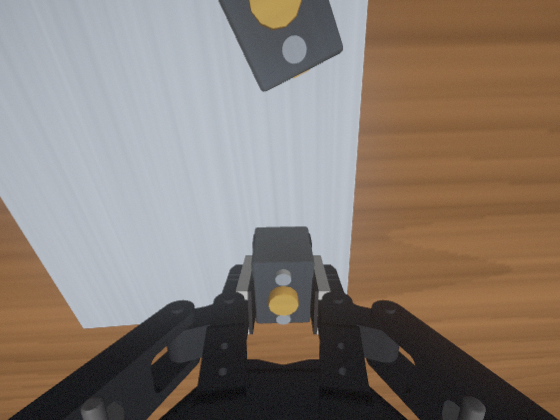

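drive_tool:
  moves: [-1,-6,0,0,0,-1,-12,0,0,0,-1,-15,0,0,0,-1,-15,0,0,0,-1,-15,0,0,0,-1,-15,0,0,0,-1,-15,0,0,0,-1,-15,0,0,0,-1,-15,-8,0,0,-1,-15,-12,0,0]

```text
t: 40.67
tcp_pos: [0.49, 0.3465, 0.1637]
orientation: [0.777, 0.023, 0.629, 0.007]
ft_force: [0.1, -0.3, -1.3]
gripper_width: 0.312
```

drive_tool:
  moves: [-1,-15,-12,0,0,-1,-15,-14,2,0,-1,-15,-14,3,0,-1,-10,-14,4,0,-1,0,-15,5,0,-1,0,-15,5,0,-1,0,-15,5,0,-1,0,-15,5,0,-1,0,-15,5,0,-1,0,-15,5,0]

```text
t: 41.5
tcp_pos: [0.5084, 0.1981, 0.2362]
orientation: [0.781, 0.019, 0.624, 0.014]
ft_force: [-0.2, 0.2, -1.4]
gripper_width: 0.313
```

```bash
python3 go.py 0.5673 0.0174 0.022 1.67;python3 go.py 0.527 0.0074 0.2 1.67
```

```text
tool d mm [ 213.5 -190.5   12.5]  jawdir 1.568 t 41.50 w 0.313 F [-0.2  0.2 -1.4] turn -0.102
toolx [ 0.222  0.045 -0.974] pos [0.5084 0.1981 0.2362] q [-0.09  0.09 -0.41  2.    0.14  0.84  0.99]
tool d mm [  30.7 -192.1   12.7]  jawdir 1.568 t 41.50 w 0.313 F [-0.2  0.2 -1.4] turn -0.102
toolx [ 0.222  0.045 -0.974] pos [0.5084 0.1981 0.2362] q [-0.09  0.09 -0.41  2.    0.14  0.84  0.99]
```

drive_tool:
  moves: [-1,0,-15,1,-0.05,-1,0,-15,1,-0.05,-1,0,-15,1,0,-1,0,-15,1,0,-1,0,-15,1,0,-1,0,-15,1,0,-1,0,-15,2,0,-1,0,-15,2,0,-1,0,-15,2,0,-1,0,-15,2,0]

```text
t: 42.33
tcp_pos: [0.5281, 0.0439, 0.2428]
orientation: [0.782, -0.025, 0.621, 0.049]
ft_force: [0.5, -0.2, -0.6]
gripper_width: 0.313
```

```bash
python3 go.py 0.5742 0.0181 0.022 1.67
```

```text
tool d mm [224.1 -35.1  -8.4]  jawdir 1.678 t 42.33 w 0.313 F [ 0.5 -0.2 -0.6] turn 0.008
toolx [ 0.225  0.045 -0.973] pos [0.5281 0.0439 0.2428] q [ 0.11  0.04 -0.27  2.04  0.    0.83  1.51]
```

drive_tool:
  moves: [-1,6,-8,-1,0,-1,10,-8,-1,0,-1,12,-8,-1,0,-1,12,-6,-1,0,-1,12,-5,-1,0,-1,12,0,-1,0,-1,12,0,-1,0,-1,12,0,-1,0,-1,12,0,0,0,-1,12,0,0,0]

```text
t: 43.17
tcp_pos: [0.5467, 0.011, 0.1261]
orientation: [0.783, -0.026, 0.62, 0.049]
ft_force: [-1.6, 0.2, -1.4]
gripper_width: 0.313
```

```bash
python3 go.py 0.5742 0.0181 0.022 1.67
```

```text
tool d mm [107.8   1.9   3.3]  jawdir 1.680 t 43.17 w 0.313 F [-1.6  0.2 -1.4] turn 0.010
toolx [ 0.227  0.045 -0.973] pos [0.5467 0.011  0.1261] q [ 0.13  0.24 -0.23  2.1   0.05  0.58  1.55]
```

drive_tool:
  moves: [-1,10,0,1,0,-1,10,0,1,0,-1,10,0,1,0,-1,10,0,0,0,-1,10,0,0,0,-1,10,0,0,0,-1,10,0,0,0,-1,10,0,0,0,-1,10,0,0,0,-1,6,0,0,0]

```text
t: 44.0
tcp_pos: [0.5738, 0.0148, 0.0234]
orientation: [0.783, -0.027, 0.62, 0.049]
ft_force: [-3.2, -7.4, 19.3]
gripper_width: 0.309
```

```bash
python3 go.py 0.5742 0.0181 0.022 1.67; python3 -c "
from h import *
snap('wrist','wrist25.png')"
```

```text
tool d mm [1.6 3.2 0.4]  jawdir 1.680 t 44.00 w 0.309 F [-3.2 -7.4 19.3] turn 0.010
toolx [ 0.228  0.043 -0.973] pos [0.5738 0.0148 0.0234] q [ 0.07  0.46 -0.17  2.08  0.14  0.38  1.48]
```

View pics/wrist25.png

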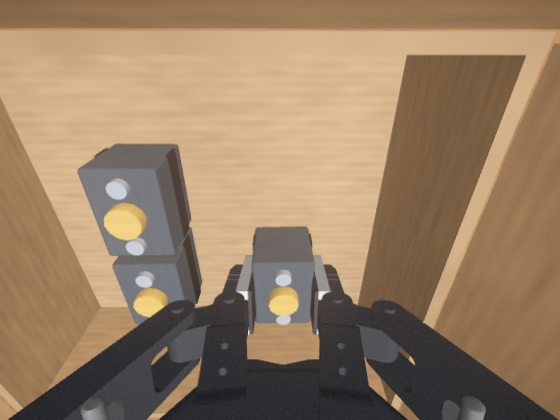

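drive_tool:
  moves: [-1,-1,0,0,0,-0.2,0,0,0,0,0,0,0,0,0,0,0,0,0,0,0,0,0,0,0,0,0,0,0,0,0,-8,0,0,0,0,-12,0,0,0,0,-15,0,0,0,0,-15,0,0,0]

```text
t: 44.88
tcp_pos: [0.5616, 0.0105, 0.0728]
orientation: [0.782, -0.027, 0.621, 0.047]
ft_force: [-0.1, -0.4, -0.7]
gripper_width: 0.503
```

drive_tool:
  moves: [0,-15,0,0,0,0,-15,0,0,0,0,-15,0,0,0,0,-15,0,0,0,0,-15,0,0,0,0,-15,0,0,0,0,-15,0,0,0,0,-15,0,0,0,0,-15,0,0,0,0,-10,0,0,0]

```text
t: 45.72
tcp_pos: [0.5234, 0.0146, 0.2333]
orientation: [0.785, -0.031, 0.616, 0.055]
ft_force: [-0.3, -0.1, 0.9]
gripper_width: 0.502
```

```bash
python3 go.py 0.385 0.37 0.2 1.97; python3 -c "
from h import *
snap('wrist','wrist26.png')"
```

```text
tool d mm [ 16.5 369.2 -99.8]  jawdir 1.696 t 45.72 w 0.502 F [-0.3 -0.1  0.9] turn -0.274
toolx [ 0.236  0.047 -0.971] pos [0.5234 0.0146 0.2333] q [ 0.16  0.04 -0.26  2.07 -0.02  0.8   1.61]
```

View pics/wrist26.png

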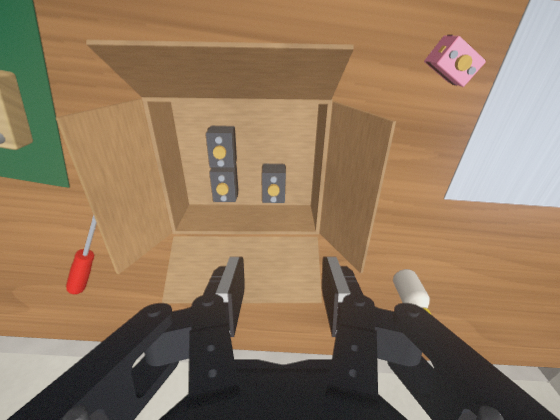

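drive_tool:
  moves: [0.2,0,12,-3,0,0.2,0,16,-5,0,0.2,0,16,-5,0,0.2,0,16,-5,0,0.2,0,16,-5,0,0.2,0,16,-5,0,0.2,0,16,-5,0,0.2,0,16,-5,0,0.2,0,16,-5,0,0.2,0,16,-5,0]

```text
t: 46.6
tcp_pos: [0.4544, 0.1685, 0.2281]
orientation: [0.789, -0.032, 0.612, 0.053]
ft_force: [0.5, 0.7, 0.6]
gripper_width: 0.604
```

drive_tool:
  moves: [0.2,0,16,-5,0,0.2,0,16,-5,0,0.2,0,16,-5,0,0.2,0,16,-5,0,0.2,0,16,-5,0,0.2,0,16,-5,0,0.2,0,16,-5,0,0.2,0,12,-3,-0.09,0.2,0,12,-3,-0.09,0.2,0,0,0,-0.09]

```text
t: 47.43
tcp_pos: [0.3843, 0.3101, 0.2169]
orientation: [0.775, -0.146, 0.598, 0.144]
ft_force: [-0.7, -0.3, 0.4]
gripper_width: 0.599
```

```bash
python3 go.py 0.4125 0.3735 0.022 1.97; python3 -c "
from h import *
snap('wrist','wrist27.png')"
```

```text
tool d mm [198.7  57.5   3.2]  jawdir 1.981 t 47.43 w 0.599 F [-0.7 -0.3  0.4] turn 0.011
toolx [ 0.243  0.048 -0.969] pos [0.3843 0.3101 0.2169] q [-0.2   0.03 -0.66  2.12  0.24  0.81  0.98]
```

View pics/wrist27.png

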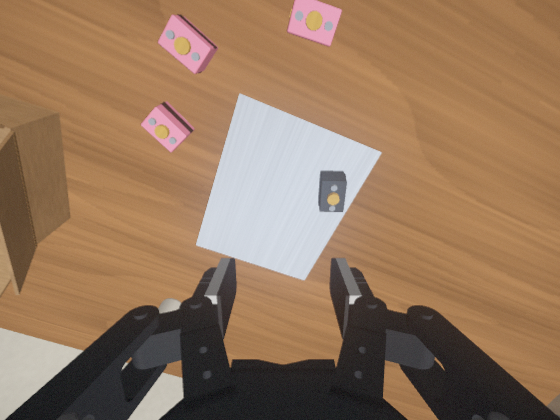

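```bash
python3 -c "
from pins import *
pins(1,0,0,dict(C=((334,187),(333,199),(332,209)))) "
```

```text
C nut [0.4115 0.3711] pinmid [0.4129 0.3724] yaw 0.425 pinsep 0.0283
```

drive_tool:
  moves: [0.2,6,4,0,0,0.2,10,6,0,0,0.2,12,7,0,0,0.2,12,7,0,0,0.2,12,7,0,0,0.2,12,7,0,0,0.2,12,7,0,0,0.2,12,6,0,0,0.2,12,4,0,0,0.2,12,2,0,0]

```text
t: 48.32
tcp_pos: [0.3909, 0.3673, 0.0986]
orientation: [0.777, -0.137, 0.599, 0.135]
ft_force: [0.9, -1.1, 0.0]
gripper_width: 0.6
```

```bash
python3 go.py 0.4125 0.3735 0.022 1.97
```

```text
tool d mm [79.8  1.5  2.9]  jawdir 1.954 t 48.32 w 0.600 F [ 0.9 -1.1  0. ] turn -0.016
toolx [ 0.246  0.046 -0.968] pos [0.3909 0.3673 0.0986] q [-0.39  0.33 -0.6   2.11  0.61  0.65  0.54]
```

drive_tool:
  moves: [0.2,10,0,1,-0.02,0.2,10,0,1,0,0.2,10,0,1,0,0.2,10,0,0,0,0.2,10,0,0,0,0.2,6,0,0,0,0.2,4,0,0,0,0.2,0,0,0,0,0.2,0,0,0,0,0.2,0,0,0,0]

```text
t: 49.15
tcp_pos: [0.4061, 0.3674, 0.0301]
orientation: [0.774, -0.138, 0.603, 0.133]
ft_force: [-0.1, 0.1, 0.3]
gripper_width: 0.601
```

```bash
python3 go.py 0.4125 0.373 0.022 1.97;python3 -c "
from h import *
snap('wrist','wrist28.png')"
```

```text
tool d mm [9.5 3.2 5.9]  jawdir 1.954 t 49.15 w 0.601 F [-0.1  0.1  0.3] turn -0.016
toolx [ 0.237  0.04  -0.971] pos [0.4061 0.3674 0.0301] q [-0.46  0.47 -0.5   2.1   0.77  0.56  0.42]
```

View pics/wrist28.png

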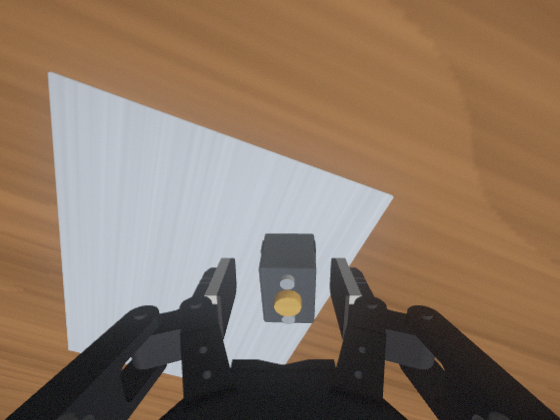

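drive_tool:
  moves: [0.2,3,3,3,-0.02,0.2,3,0,3,0,0.2,3,0,0,0,0.2,0,0,0,0,-1,0,0,0,0,-1,0,0,0,0,-1,0,0,0,0,-1,0,0,0,0,-1,0,0,0,0,-1,-6,0,0,0]

```text
t: 50.03
tcp_pos: [0.4124, 0.3741, 0.0295]
orientation: [0.773, -0.146, 0.601, 0.14]
ft_force: [0.7, -0.3, -1.7]
gripper_width: 0.303
```

drive_tool:
  moves: [-1,-12,0,0,0,-1,-15,0,0,0,-1,-15,0,0,0,-1,-15,0,0,0,-1,-15,0,0,0,-1,-15,0,0,0,-1,-15,0,0,0,-1,-15,0,0,0,-1,-15,0,0,0,-1,-15,0,0,0]

```text
t: 50.87
tcp_pos: [0.3695, 0.3608, 0.1731]
orientation: [0.768, -0.151, 0.607, 0.137]
ft_force: [-0.2, -0.4, -0.7]
gripper_width: 0.31
```

```bash
python3 go.py 0.47 0.01 0.22 1.67;python3 -c "
from h import *
snap('wrist','wrist29.png')"
```

```text
tool d mm [ -32.8 -364.3  -39.9]  jawdir 1.976 t 50.87 w 0.310 F [-0.2 -0.4 -0.7] turn 0.306
toolx [ 0.225  0.028 -0.974] pos [0.3695 0.3608 0.1731] q [-0.31  0.19 -0.69  2.08  0.41  0.8   0.73]
```

View pics/wrist29.png

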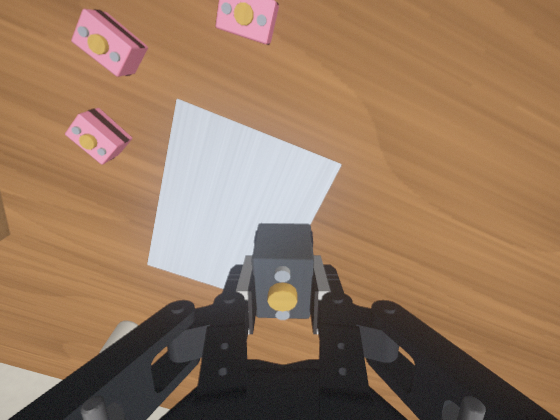

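drive_tool:
  moves: [-1,-12,0,0,0.1,-1,-12,0,0,0.1,-1,-10,0,0,0.1,-1,0,-12,3,0,-1,0,-15,4,0,-1,0,-15,4,0,-1,0,-15,4,0,-1,0,-15,4,0,-1,0,-15,4,0,-1,0,-15,4,0]

```text
t: 51.75
tcp_pos: [0.3931, 0.2609, 0.2133]
orientation: [0.782, -0.032, 0.62, 0.046]
ft_force: [1.2, -0.1, -1.6]
gripper_width: 0.311
```

```bash
python3 go.py 0.481 0.006 0.22 1.67
```

```text
tool d mm [   5.1 -263.1   59.3]  jawdir 1.683 t 51.75 w 0.311 F [ 1.2 -0.1 -1.6] turn 0.013
toolx [ 0.226  0.032 -0.974] pos [0.3931 0.2609 0.2133] q [-0.16 -0.01 -0.59  2.16  0.17  0.81  0.82]
```

drive_tool:
  moves: [-1,0,-15,3,0,-1,0,-16,4,0,-1,0,-16,4,0,-1,0,-16,4,0,-1,0,-16,4,0,-1,0,-16,4,0,-1,0,-16,4,0,-1,0,-16,4,0,-1,0,-16,4,0,-1,0,-16,4,0]

```text
t: 52.58
tcp_pos: [0.4429, 0.0955, 0.2137]
orientation: [0.778, -0.036, 0.625, 0.044]
ft_force: [-0.1, 0.8, -1.4]
gripper_width: 0.31
```

```bash
python3 go.py 0.481 0.006 0.22 1.67
```

```text
tool d mm [ -0.1 -93.2  28.3]  jawdir 1.685 t 52.58 w 0.310 F [-0.1  0.8 -1.4] turn 0.015
toolx [ 0.214  0.024 -0.977] pos [0.4429 0.0955 0.2137] q [ 0.02 -0.07 -0.35  2.21  0.03  0.78  1.34]
```

drive_tool:
  moves: [-1,0,-15,5,0,-1,0,-15,5,0,-1,0,-15,5,0,-1,0,-15,5,0,-1,0,-15,4,0,-1,0,-10,4,0,-1,0,-5,0,0,-1,8,0,0,0,-1,10,0,0,0,-1,10,0,0,0]

```text
t: 53.42
tcp_pos: [0.4824, 0.0002, 0.1857]
orientation: [0.776, -0.036, 0.629, 0.041]
ft_force: [0.1, 0.6, -0.9]
gripper_width: 0.308
```

```bash
python3 go.py 0.5277 0.0114 0.022 1.67
```

```text
tool d mm [169.7   7.1  11.4]  jawdir 1.680 t 53.42 w 0.308 F [ 0.1  0.6 -0.9] turn 0.010
toolx [ 0.206  0.017 -0.978] pos [4.824e-01 2.000e-04 1.857e-01] q [ 0.13  0.03 -0.21  2.18  0.01  0.72  1.59]
```

drive_tool:
  moves: [-1,10,1,4,0,-1,12,1,4,0,-1,12,1,3,0,-1,12,1,0,0,-1,12,1,0,0,-1,12,0,0,0,-1,10,0,0,0,-1,10,0,0,0,-1,10,0,0,0,-1,0,0,0,0]

```text
t: 54.25
tcp_pos: [0.504, 0.0199, 0.0718]
orientation: [0.77, -0.04, 0.635, 0.049]
ft_force: [0.2, -0.2, -1.4]
gripper_width: 0.308
```

```bash
python3 go.py 0.5277 0.0114 0.022 1.67; python3 -c "
from h import *
snap('wrist','wrist30.png')"
```

```text
tool d mm [ 53.1 -11.4  12.6]  jawdir 1.697 t 54.25 w 0.308 F [ 0.2 -0.2 -1.4] turn 0.027
toolx [ 0.188  0.025 -0.982] pos [0.504  0.0199 0.0718] q [ 0.07  0.28 -0.2   2.2   0.12  0.48  1.47]
```

View pics/wrist30.png

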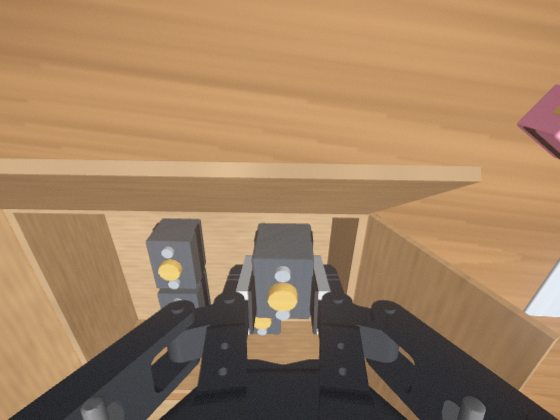

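drive_tool:
  moves: [-1,0,-4,4,0.02,-1,0,-4,5,0,-1,5,-3,4,0,-1,8,0,0,0,-1,10,0,0,0,-1,8,0,0,0,-1,8,0,0,0,-1,5,0,0,0,-1,0,0,0,0,-1,0,0,0,0]

```text
t: 55.13
tcp_pos: [0.532, 0.0095, 0.0296]
orientation: [0.772, -0.031, 0.633, 0.041]
ft_force: [-0.4, 0.5, -1.8]
gripper_width: 0.313
```

```bash
python3 go.py 0.5277 0.0114 0.022 1.67; python3 -c "
from h import *
snap('wrist','wrist31.png')"
```

```text
tool d mm [ 6.6  2.3 -5.5]  jawdir 1.673 t 55.13 w 0.313 F [-0.4  0.5 -1.8] turn 0.003
toolx [ 0.194  0.024 -0.981] pos [0.532  0.0095 0.0296] q [ 0.06  0.4  -0.17  2.15  0.15  0.4   1.45]
```

View pics/wrist31.png

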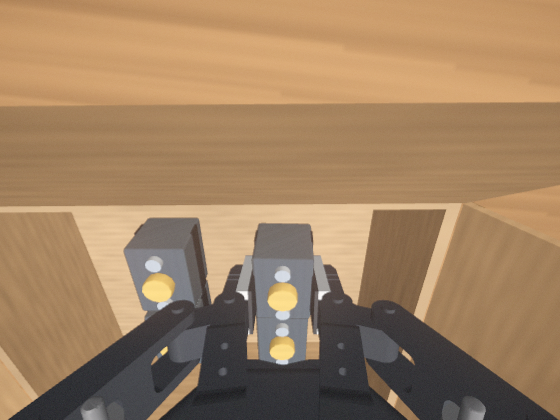

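drive_tool:
  moves: [-1,0,1,-3,0,-1,1,1,-3,0,-1,3,0,0,0,-1,3,0,0,0,-1,2,0,0,0,-1,0,0,0,0,-0.2,0,0,0,0,0,0,0,0,0,0,0,0,0,0,0,0,0,0,0]

```text
t: 56.02
tcp_pos: [0.5304, 0.0027, 0.0295]
orientation: [0.775, -0.032, 0.63, 0.034]
ft_force: [0.1, -0.8, -0.2]
gripper_width: 0.5
```

drive_tool:
  moves: [0,-8,0,0,0,0,-12,0,0,0,0,-15,0,0,0,0,-15,0,0,0,0,-15,0,0,0,0,-15,0,0,0,0,-15,0,0,0,0,-15,0,0,0,0,-15,0,0,0,0,-15,0,0,0]

```text
t: 56.85
tcp_pos: [0.4967, 0.0097, 0.1714]
orientation: [0.772, -0.035, 0.633, 0.042]
ft_force: [1.4, 0.4, -0.2]
gripper_width: 0.499
```

```bash
python3 go.py 0.5277 0.0114 0.2 1.67; python3 -c "
from h import *
snap('wrist','wrist32.png')"
```

```text
tool d mm [-21.9  -1.7  36. ]  jawdir 1.679 t 56.85 w 0.499 F [ 1.4  0.4 -0.2] turn 0.009
toolx [ 0.195  0.021 -0.981] pos [0.4967 0.0097 0.1714] q [ 0.11  0.09 -0.22  2.16  0.03  0.7   1.55]
```

View pics/wrist32.png

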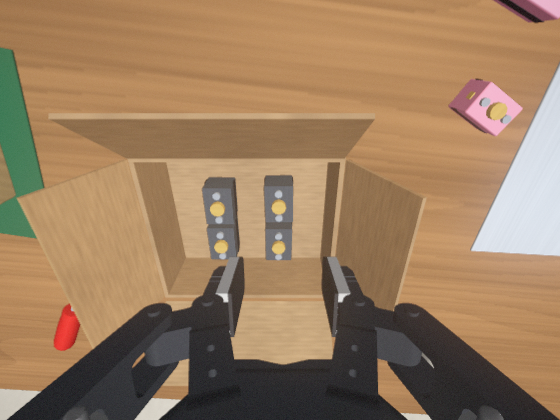

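```bash
python3 -c "
from h import *
im=cv2.imread('pics/wrist32.png')[150:300,130:360];cv2.imwrite('pics/wrist32c.png',cv2.resize(im,None,fx=3.4,fy=3.4,interpolation=cv2.INTER_CUBIC))
snap('scene','scene32.png')
im=cv2.imread('pics/scene32.png')[150:270,190:340];cv2.imwrite('pics/scene32c.png',cv2.resize(im,None,fx=5,fy=5,interpolation=cv2.INTER_CUBIC))
from pins import *
pins(1,0,0,dict(A=((217,196),(218,209),(219.5,222)),B=((221,234),(221.5,247),(222.5,258)),C=((279,195),(279,208),(279,220)),D=((279,236),(279,248),(279,256))))
"
```

```text
A nut [ 0.5372 -0.0487] pinmid [ 0.5404 -0.0494] yaw 0.082 pinsep 0.0293
B nut [ 0.5823 -0.0451] pinmid [ 0.5852 -0.0458] yaw 0.055 pinsep 0.0315
C nut [0.5297 0.0097] pinmid [0.5322 0.0099] yaw 0.102 pinsep 0.0280
D nut [0.5771 0.0146] pinmid [0.5784 0.0147] yaw 0.102 pinsep 0.0262
```

View pics/wrist32c.png

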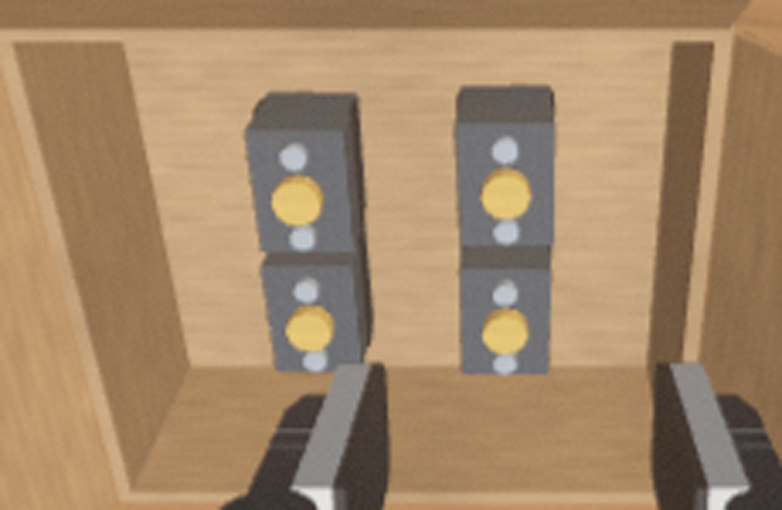

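View pics/scene32c.png

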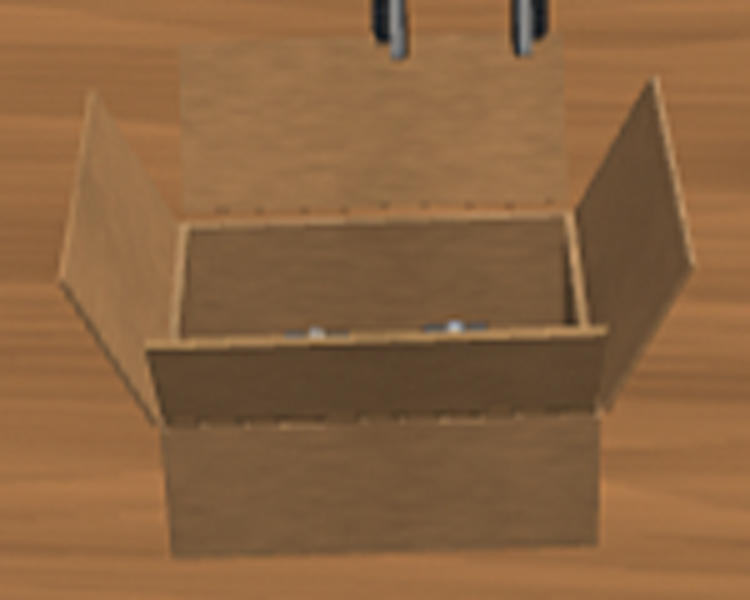

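drive_tool:
  moves: [-1,-12,0,0,0,-1,-15,5,0,0,-1,-12,12,5,0,-1,-8,14,7,0,-1,0,14,7,0,-1,0,14,7,0,-1,0,14,7,0,-1,0,14,6,0,-1,0,14,6,0,-1,0,14,6,0]

```text
t: 57.78
tcp_pos: [0.5215, 0.1334, 0.2242]
orientation: [0.771, -0.035, 0.635, 0.041]
ft_force: [-0.5, 0.5, 1.0]
gripper_width: 0.003
```

drive_tool:
  moves: [-1,0,0,0,0.12,-1,0,0,0,0.12,-1,0,0,0,0.12,-1,0,0,0,0.12,-1,0,0,0,0.12,-1,0,0,0,0.12,-1,0,0,0,0.12,-1,0,0,0,0.12,-1,0,0,0,0.12,-1,0,0,0,0.12]

```text
t: 58.62
tcp_pos: [0.5149, 0.1455, 0.2131]
orientation: [0.643, 0.418, 0.547, -0.335]
ft_force: [0.4, 0.5, -0.2]
gripper_width: 0.003
```

```bash
python3 go.py 0.5285 0.1432 0.11 0.10
```

```text
tool d mm [103.8  -6.5   2.5]  jawdir 0.447 t 58.62 w 0.003 F [ 0.4  0.5 -0.2] turn 0.347
toolx [ 0.176  0.026 -0.984] pos [0.5149 0.1455 0.2131] q [-0.13  0.12 -0.26  2.02  0.1   0.84 -0.  ]
```

drive_tool:
  moves: [-1,0,0,0,0.11,-1,0,0,0,0.12,-1,6,0,0,0.12,-1,10,0,0,0,-1,12,0,0,0,-1,12,0,0,0,-1,12,0,0,0,-1,12,0,0,0,-1,12,0,0,0,-1,12,0,0,0]

```text
t: 59.45
tcp_pos: [0.5258, 0.1527, 0.114]
orientation: [0.56, 0.52, 0.485, -0.425]
ft_force: [-0.3, 0.3, -0.1]
gripper_width: 0.006
```

```bash
python3 go.py 0.5285 0.1432 0.108 0.10; python3 -c "
from h import *
snap('wrist','wrist33.png')"
```

```text
tool d mm [6.1 0.7 9.8]  jawdir 0.101 t 59.45 w 0.006 F [-0.3  0.3 -0.1] turn 0.001
toolx [ 0.168  0.029 -0.985] pos [0.5258 0.1527 0.114 ] q [-0.18  0.28 -0.22  2.07  0.16  0.64 -0.41]
```

View pics/wrist33.png

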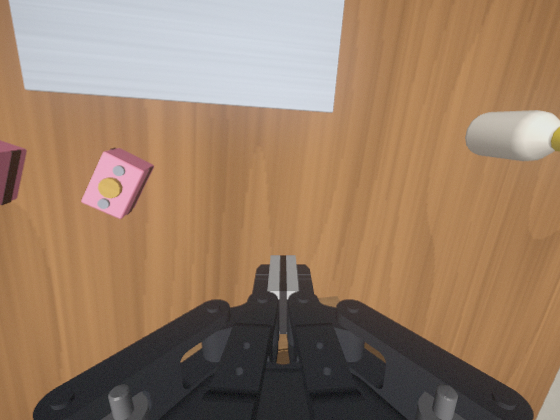

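drive_tool:
  moves: [-1,3,0,8,0,-1,3,0,12,0,-1,0,0,12,0,-1,0,0,12,0,-1,0,0,12,0,-1,0,0,12,0,-1,0,0,12,0,-1,0,0,12,0,-1,0,0,12,0,-1,0,0,12,0]

```text
t: 60.33
tcp_pos: [0.5351, 0.0422, 0.0995]
orientation: [0.564, 0.511, 0.498, -0.416]
ft_force: [-0.8, 3.1, 1.3]
gripper_width: 0.004
```

```bash
cat > cf.py <<'E'
from h import *
def show():
    s=env.get_state();p=s['tcp_pos'];r=p[:2]-np.array([.545,-.021]);c,n=np.cos(.1),np.sin(.1)
    Rm=R(s['orientation']);tip=p+Rm[:,0]*.014;rt=tip[:2]-np.array([.545,-.021])
    f=lambda r:np.round([1000*(c*r[0]+n*r[1]),1000*(-n*r[0]+c*r[1])],1)
    print('carton TCP',f(r),'z %.1f'%(p[2]*1000),'tip',f(rt),'z %.1f'%(tip[2]*1000),'F',s['ft_force'].round(1),'toolx',Rm[:,0].round(3),'jaw %.3f'%np.arctan2(Rm[1,1],Rm[0,1]),'q',s['q'].round(2),'t',round(s['t'],2))
if __name__=='__main__': show()
E
python3 cf.py; python3 -c "
from h import *
snap('scene','scene34.png')
im=cv2.imread('pics/scene34.png')[70:280,150:380];cv2.imwrite('pics/scene34c.png',cv2.resize(im,None,fx=2.8,fy=2.8))"
```

```text
carton TCP [-3.5 63.9] z 99.5 tip [-1.3 64.2] z 85.7 F [-0.8  3.1  1.3] toolx [ 0.157  0.04  -0.987] jaw 0.134 q [ 0.04  0.29 -0.21  2.09  0.08  0.6  -0.08] t 60.33
```

View pics/scene34c.png

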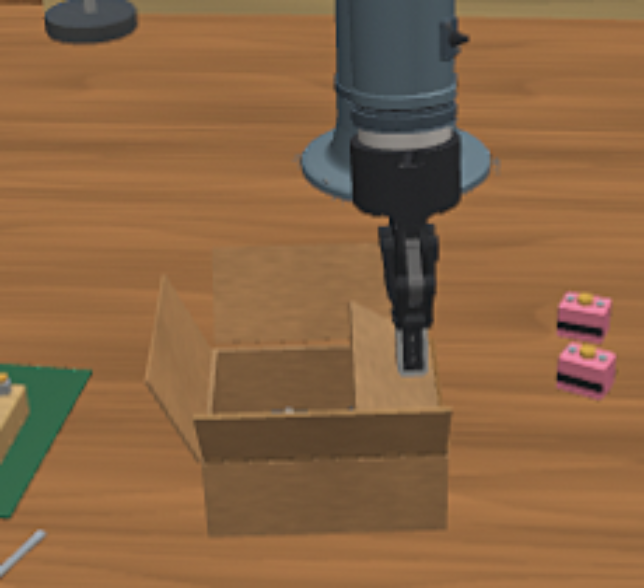

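drive_tool:
  moves: [-1,0,0,8,0,-1,0,0,10,0,-1,0,0,10,0,-1,0,0,6,0,-1,4,0,0,0,-1,5,0,0,0,-1,4,0,0,0,-1,3,0,0,0,-1,2,0,0,0,-1,0,0,0,0]

```text
t: 61.22
tcp_pos: [0.5438, 0.0029, 0.0823]
orientation: [0.566, 0.509, 0.498, -0.416]
ft_force: [-4.1, -1.5, 8.7]
gripper_width: -0.001
```

```bash
python3 cf.py; python3 -c "
from h import *
snap('scene','scene35.png')
im=cv2.imread('pics/scene35.png')[70:280,150:380];cv2.imwrite('pics/scene35c.png',cv2.resize(im,None,fx=2.8,fy=2.8))"
```

```text
carton TCP [ 1.2 23.9] z 82.3 tip [ 3.4 24.2] z 68.5 F [-4.1 -1.5  8.7] toolx [ 0.158  0.036 -0.987] jaw 0.138 q [ 0.1   0.33 -0.19  2.08  0.07  0.57  0.01] t 61.22
```

View pics/scene35c.png

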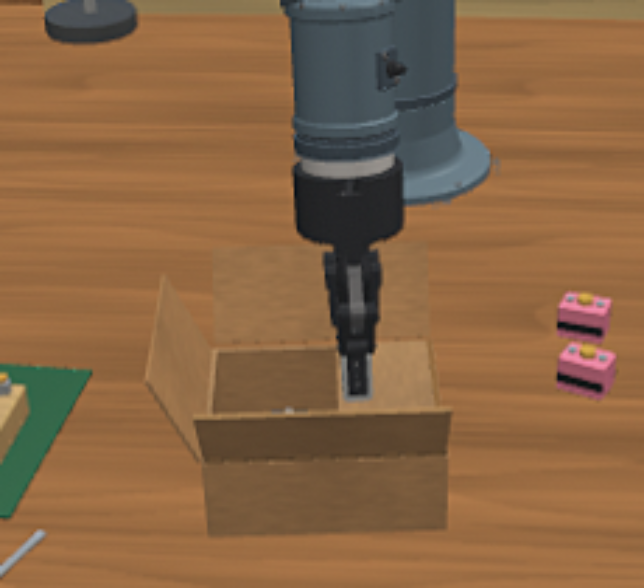

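drive_tool:
  moves: [-1,-6,0,0,0,-1,-12,0,0,0,-1,-15,0,4,0,-1,-15,0,10,0,-1,-15,0,14,0,-1,-15,0,14,0,-1,-15,0,14,0,-1,-15,0,14,0,-1,0,0,14,0,-1,0,0,14,0]

```text
t: 62.1
tcp_pos: [0.5395, -0.09, 0.1956]
orientation: [0.57, 0.505, 0.504, -0.409]
ft_force: [0.6, 0.0, -0.6]
gripper_width: 0.0
```

```bash
python3 cf.py
```

```text
carton TCP [-12.3 -68.1] z 195.6 tip [-10.1 -67.7] z 181.8 F [ 0.6  0.  -0.6] toolx [ 0.158  0.042 -0.987] jaw 0.159 q [ 0.28  0.17 -0.17  1.99 -0.04  0.83  0.3 ] t 62.1
```

drive_tool:
  moves: [-1,0,0,14,0,-1,0,0,14,0,-1,0,0,14,0,-1,0,0,14,0,-1,0,0,14,0,-1,0,0,14,0,-1,0,0,10,0,-1,0,0,6,0,-1,0,0,0,0,-1,0,0,0,0]

```text
t: 62.93
tcp_pos: [0.5577, -0.1916, 0.2001]
orientation: [0.572, 0.505, 0.502, -0.406]
ft_force: [-0.6, -0.6, 1.2]
gripper_width: -0.003
```

```bash
python3 cf.py; python3 -c "
from h import *
snap('wrist','wrist36.png')"
```

```text
carton TCP [  -4.4 -171. ] z 200.1 tip [  -2.1 -170.7] z 186.3 F [-0.6 -0.6  1.2] toolx [ 0.166  0.043 -0.985] jaw 0.163 q [ 0.4   0.25 -0.11  1.89 -0.09  0.86  0.52] t 62.93
```

View pics/wrist36.png

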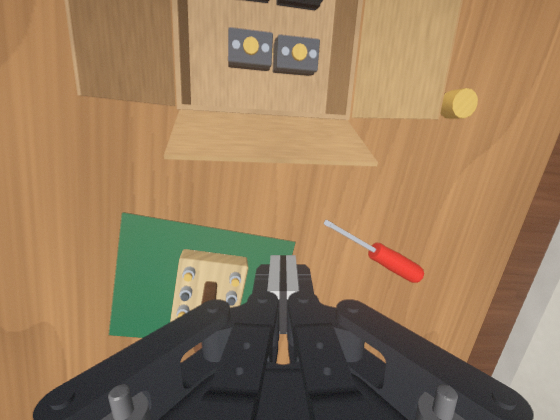

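```bash
python3 -c "
from h import *
for p in [(166,158),(374,163)]:
    w=plane('wrist',p,.133)[:2]-np.array([.545,-.021]);c,n=np.cos(.1),np.sin(.1);print(c*w[0]+n*w[1],-n*w[0]+c*w[1])"
```

```text
-0.07085561028874215 -0.11811670028474103
0.07064969613775336 -0.11533272180505932
```

drive_tool:
  moves: [-1,6,0,0,0.03,-1,10,0,0,0.03,-1,12,0,0,0,-1,12,0,0,0,-1,12,0,0,0,-1,12,0,0,0,-1,12,0,0,0,-1,10,0,0,0,-1,6,0,0,0,-1,0,0,0,0]

```text
t: 63.82
tcp_pos: [0.5742, -0.1795, 0.1011]
orientation: [0.558, 0.52, 0.494, -0.418]
ft_force: [-0.7, 0.0, -0.2]
gripper_width: -0.001
```

```bash
python3 cf.py
```

```text
carton TCP [  13.2 -160.7] z 101.1 tip [  15.6 -160.2] z 87.3 F [-0.7  0.  -0.2] toolx [ 0.164  0.048 -0.985] jaw 0.112 q [ 0.37  0.4  -0.11  1.93 -0.08  0.67  0.45] t 63.82
```

drive_tool:
  moves: [-1,-3,-1,-8,0,-1,-3,-1,-12,0,-1,0,-1,-12,0,-1,0,-1,-12,0,-1,0,-1,-12,0,-1,0,-1,-12,0,-1,0,-1,-12,0,-1,0,-1,-12,0,-1,0,-1,-12,0,-1,0,0,-12,0]

```text
t: 64.65
tcp_pos: [0.5566, -0.0648, 0.121]
orientation: [0.566, 0.524, 0.482, -0.416]
ft_force: [0.9, -1.1, 0.4]
gripper_width: 0.001
```

```bash
python3 cf.py
```

```text
carton TCP [  7.2 -44.7] z 121.0 tip [  9.8 -44.5] z 107.3 F [ 0.9 -1.1  0.4] toolx [ 0.189  0.034 -0.981] jaw 0.107 q [ 0.18  0.28 -0.13  2.05 -0.02  0.63  0.19] t 64.65
```

drive_tool:
  moves: [-1,6,0,0,0,-1,6,0,0,0,-1,6,0,0,0,-1,6,0,0,0,-1,5,0,0,0,-1,4,0,0,0,-1,3,0,0,0,-1,2,0,0,0,-1,0,0,0,0,-1,0,0,0,0]

```text
t: 65.48
tcp_pos: [0.5656, -0.0581, 0.0829]
orientation: [0.568, 0.524, 0.483, -0.413]
ft_force: [-2.0, 1.4, 4.0]
gripper_width: -0.0
```

```bash
python3 cf.py; python3 -c "
from h import *
snap('scene','scene37.png')
im=cv2.imread('pics/scene37.png')[70:280,150:380];cv2.imwrite('pics/scene37c.png',cv2.resize(im,None,fx=2.8,fy=2.8))"
```

```text
carton TCP [ 16.8 -39. ] z 82.9 tip [ 19.5 -38.8] z 69.2 F [-2.   1.4  4. ] toolx [ 0.193  0.037 -0.98 ] jaw 0.113 q [ 0.17  0.36 -0.13  2.05 -0.01  0.55  0.17] t 65.48
```

View pics/scene37c.png

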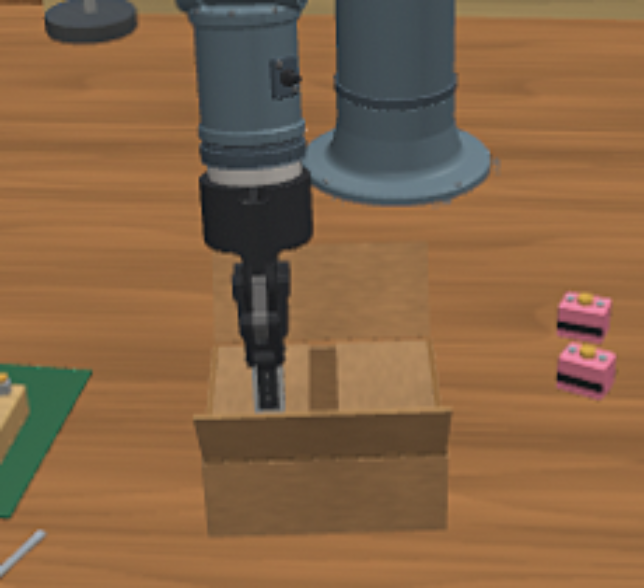

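drive_tool:
  moves: [-1,2,0,0,0,-1,0,0,0,0,-1,-6,0,0,0,-1,-12,0,0,0,-1,-15,0,0,0,-1,-15,0,0,0,-1,-15,0,0,0,-1,-15,0,0,0,-1,-15,0,0,0,-1,-15,0,0,0]

```text
t: 66.37
tcp_pos: [0.5408, -0.0649, 0.194]
orientation: [0.567, 0.523, 0.483, -0.415]
ft_force: [0.6, -0.1, 0.8]
gripper_width: 0.001
```

drive_tool:
  moves: [-1,-10,0,0,-0.12,-1,0,0,0,-0.12,-1,0,0,0,-0.12,-1,0,0,0,-0.12,-1,0,0,0,-0.12,-1,0,0,0,-0.12,-1,0,0,0,-0.12,-1,0,0,0,-0.12,-1,0,0,0,-0.12,-1,0,0,0,-0.12]

```text
t: 67.2
tcp_pos: [0.5406, -0.0708, 0.2194]
orientation: [0.772, 0.092, 0.626, -0.058]
ft_force: [0.8, 0.9, -0.4]
gripper_width: 0.002
```

```bash
python3 cf.py; python3 go.py .4018 -.0957 .2 1.67
```

```text
carton TCP [ -9.3 -49.1] z 219.4 tip [ -6.4 -49. ] z 205.7 F [ 0.8  0.9 -0.4] toolx [ 0.21   0.026 -0.977] jaw 1.365 q [ 0.3   0.11 -0.23  2.01 -0.02  0.81  1.44] t 67.2
tool d mm [ -10.8  -54.  -131.3]  jawdir 1.365 t 67.20 w 0.002 F [ 0.8  0.9 -0.4] turn -0.305
toolx [ 0.21   0.026 -0.977] pos [ 0.5406 -0.0708  0.2194] q [ 0.3   0.11 -0.23  2.01 -0.02  0.81  1.44]
```

drive_tool:
  moves: [-1,-5,0,0,-0.1,-1,-5,0,0,-0.1,-1,0,0,0,-0.1,-1,0,0,0,0,-1,0,0,-38,0,-1,0,0,-38,0,-1,0,0,-38,0,-1,0,0,0,0,-1,0,0,0,0,-1,0,0,0,0]

```text
t: 68.03
tcp_pos: [0.4175, -0.0848, 0.2042]
orientation: [0.777, -0.026, 0.628, 0.035]
ft_force: [0.2, 0.7, -0.4]
gripper_width: 0.003
```

```bash
python3 cf.py; python3 go.py .4018 -.0957 .2 1.67
```

```text
carton TCP [-133.2  -50.8] z 204.2 tip [-130.3  -50.8] z 190.5 F [ 0.2  0.7 -0.4] toolx [ 0.209  0.023 -0.978] jaw 1.658 q [ 0.38 -0.11 -0.22  2.27 -0.11  0.78  1.88] t 68.03
tool d mm [  0.6  -9.5 -17.1]  jawdir 1.658 t 68.03 w 0.003 F [ 0.2  0.7 -0.4] turn -0.012
toolx [ 0.209  0.023 -0.978] pos [ 0.4175 -0.0848  0.2042] q [ 0.38 -0.11 -0.22  2.27 -0.11  0.78  1.88]
```

```bash
python3 -c "
from ov import cart
print(cart([[-143,-60,0]],(545,-21)))"; python3 go.py .409 -.095 .112 1.67
```

```text
[[408.70440936 -94.9764285    0.        ]]
tool d mm [ 88.1  -9.8 -28.5]  jawdir 1.658 t 68.03 w 0.003 F [ 0.2  0.7 -0.4] turn -0.012
toolx [ 0.209  0.023 -0.978] pos [ 0.4175 -0.0848  0.2042] q [ 0.38 -0.11 -0.22  2.27 -0.11  0.78  1.88]
```

drive_tool:
  moves: [-1,0,-3,-8,0,-1,0,-3,-10,0,-1,6,-3,-10,0,-1,10,0,-1,0,-1,12,0,0,0,-1,12,0,0,0,-1,12,0,0,0,-1,12,0,0,0,-1,12,0,0,0,-1,8,0,0,0]

```text
t: 68.87
tcp_pos: [0.4146, -0.1001, 0.1179]
orientation: [0.782, -0.026, 0.621, 0.032]
ft_force: [0.8, 1.1, -0.3]
gripper_width: 0.002
```

```bash
python3 cf.py; python3 go.py .409 -.095 .112 1.67;  python3 -c "
from h import *
snap('side','side38.png')
im=cv2.imread('pics/side38.png')[50:280,180:410];cv2.imwrite('pics/side38c.png',cv2.resize(im,None,fx=2.6,fy=2.6))"
```

```text
carton TCP [-137.6  -65.7] z 117.9 tip [-134.5  -65.8] z 104.3 F [ 0.8  1.1 -0.3] toolx [ 0.226  0.018 -0.974] jaw 1.652 q [ 0.39  0.04 -0.21  2.36 -0.1   0.53  1.92] t 68.87
tool d mm [ 4.6  5.6 -6.4]  jawdir 1.652 t 68.87 w 0.002 F [ 0.8  1.1 -0.3] turn -0.018
toolx [ 0.226  0.018 -0.974] pos [ 0.4146 -0.1001  0.1179] q [ 0.39  0.04 -0.21  2.36 -0.1   0.53  1.92]
```

View pics/side38c.png

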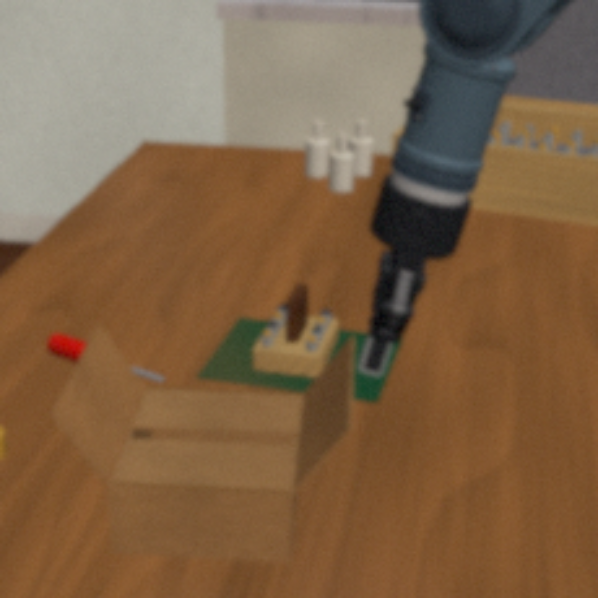

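drive_tool:
  moves: [-1,4,0,8,0,-1,4,0,11,0,-1,3,0,12,0,-1,3,0,12,0,-1,3,0,12,0,-1,3,0,12,0,-1,3,0,12,0,-1,3,0,12,0,-1,3,0,10,0,-1,0,0,0,0]

```text
t: 69.75
tcp_pos: [0.5308, -0.0924, 0.1141]
orientation: [0.781, -0.025, 0.623, 0.031]
ft_force: [0.8, -0.5, 0.8]
gripper_width: 0.0
```

```bash
python3 cf.py;  python3 -c "
from h import *
snap('side','side39.png')
im=cv2.imread('pics/side39.png')[50:280,180:410];cv2.imwrite('pics/side39c.png',cv2.resize(im,None,fx=2.6,fy=2.6))"
```

```text
carton TCP [-21.2 -69.6] z 114.1 tip [-18.1 -69.7] z 100.5 F [ 0.8 -0.5  0.8] toolx [ 0.222  0.017 -0.975] jaw 1.650 q [ 0.3   0.25 -0.2   2.12  0.01  0.56  1.76] t 69.75
```

View pics/side39c.png

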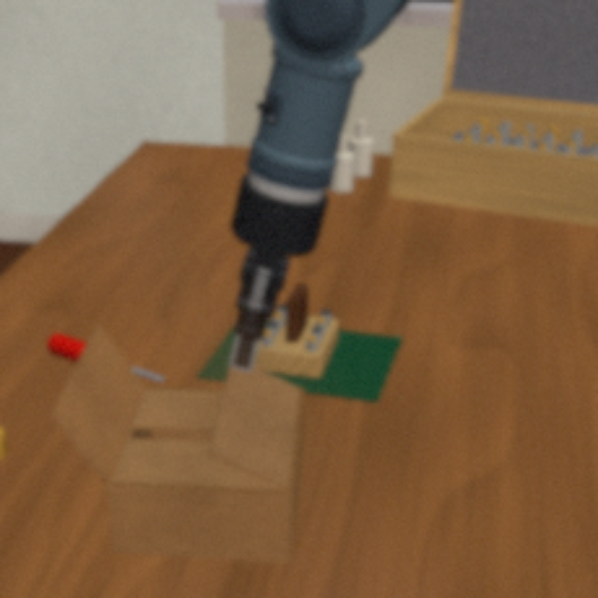

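drive_tool:
  moves: [-1,5,0,-3,0,-1,6,0,-3,0,-1,6,0,-2,0,-1,6,0,-2,0,-1,4,0,-1,0,-1,3,0,0,0,-1,2,0,0,0,-1,0,0,0,0,-1,0,0,0,0,-1,0,0,0,0]

```text
t: 70.63
tcp_pos: [0.528, -0.0933, 0.0876]
orientation: [0.783, -0.026, 0.621, 0.029]
ft_force: [-0.1, 0.3, -0.1]
gripper_width: 0.002
```

```bash
python3 cf.py;  python3 -c "
from h import *
snap('side','side40.png')
im=cv2.imread('pics/side40.png')[50:280,180:410];cv2.imwrite('pics/side40c.png',cv2.resize(im,None,fx=2.6,fy=2.6))"
```

```text
carton TCP [-24.2 -70.3] z 87.6 tip [-21.  -70.4] z 74.0 F [-0.1  0.3 -0.1] toolx [ 0.226  0.014 -0.974] jaw 1.649 q [ 0.29  0.29 -0.19  2.14  0.03  0.49  1.74] t 70.63
```

View pics/side40c.png

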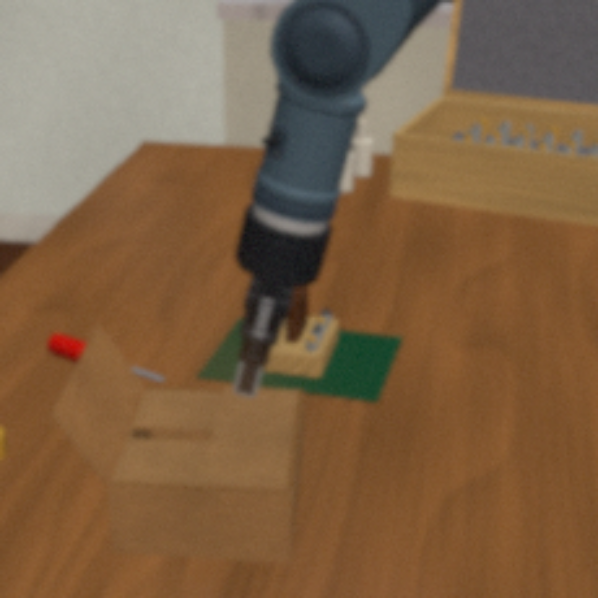

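drive_tool:
  moves: [-1,2,0,0,0,-1,2,0,0,0,-1,1,0,0,0,-1,1,0,0,0,-1,0,0,0,0,-1,0,0,0,0,-1,0,0,0,0,-1,0,0,0,0,-1,0,0,0,0,-1,0,0,0,0]

```text
t: 71.52
tcp_pos: [0.5281, -0.0933, 0.0869]
orientation: [0.781, -0.025, 0.623, 0.029]
ft_force: [-2.9, 0.7, 7.1]
gripper_width: 0.003
```

```bash
python3 cf.py
```

```text
carton TCP [-24.1 -70.3] z 86.9 tip [-21.  -70.4] z 73.3 F [-2.9  0.7  7.1] toolx [ 0.221  0.014 -0.975] jaw 1.647 q [ 0.29  0.29 -0.19  2.14  0.03  0.5   1.74] t 71.52
```

```bash
python3 -c "
from h import *
print('oil',plane('scene',(403,298),.0),'blank top',plane('scene',(234,305),.024),'driver tip',plane('scene',(164,262),.005))
from ov import cart
print(cart([[150,-30,0]],(545,-21)))"
```

```text
oil [0.71380157 0.24595766 0.        ] blank top [ 0.77420166 -0.0541738   0.024     ] driver tip [ 0.64299851 -0.21492569  0.005     ]
[[697.24562729 -35.87511246   0.        ]]
```

drive_tool:
  moves: [-1,-6,0,0,0,-1,-12,0,2,0,-1,-15,0,4,0,-1,-15,2,4,0,-1,-15,4,4,0,-1,-15,4,8,0,-1,-15,4,10,0,-1,-12,4,12,0,-1,-6,4,14,0,-1,0,4,14,0]

```text
t: 72.35
tcp_pos: [0.56, -0.065, 0.2037]
orientation: [0.772, -0.022, 0.635, 0.028]
ft_force: [1.0, -0.3, -0.4]
gripper_width: 0.001
```

```bash
python3 cf.py
```

```text
carton TCP [ 10.5 -45.3] z 203.7 tip [ 13.2 -45.4] z 190.0 F [ 1.  -0.3 -0.4] toolx [ 0.193  0.015 -0.981] jaw 1.642 q [ 0.26  0.17 -0.22  1.98  0.02  0.8   1.68] t 72.35
```

drive_tool:
  moves: [-1,2,1,14,0,-1,2,1,14,0,-1,2,1,14,0,-1,2,1,14,0,-1,2,1,14,0,-1,2,1,14,0,-1,2,1,14,0,-1,2,1,14,0,-1,2,0,12,0,-1,0,0,10,0]

```text
t: 73.18
tcp_pos: [0.6924, -0.046, 0.201]
orientation: [0.765, -0.022, 0.642, 0.029]
ft_force: [-0.7, -0.1, 0.9]
gripper_width: 0.004
```

```bash
python3 cf.py; python3 -c "
from h import *
snap('wrist','wrist41.png')"
```

```text
carton TCP [144.2 -39.6] z 201.0 tip [146.6 -39.6] z 187.2 F [-0.7 -0.1  0.9] toolx [ 0.173  0.016 -0.985] jaw 1.643 q [ 0.17  0.42 -0.2   1.66  0.09  0.9   1.59] t 73.18
```

View pics/wrist41.png

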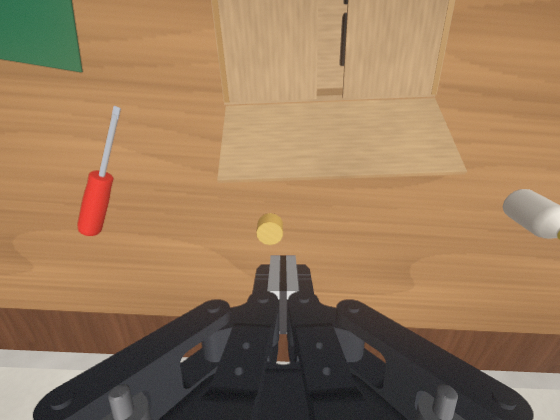

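```bash
python3 -c "
from h import *
for z in (.125,.135):
  for p in [(218,178),(460,174)]:
    w=plane('wrist',p,z)[:2]-np.array([.545,-.021]);c,n=np.cos(.1),np.sin(.1);print(z,c*w[0]+n*w[1],-n*w[0]+c*w[1])"
```

```text
0.125 0.11803872011489902 -0.08297999003783589
0.125 0.11988290790013865 0.08489055485494507
0.135 0.1141958829822373 -0.08053356978841031
0.135 0.11594238333032877 0.07844479859474665
```

drive_tool:
  moves: [-1,6,0,0,0,-1,10,0,0,0,-1,12,0,0,0,-1,12,0,0,0,-1,12,0,0,0,-1,12,0,0,0,-1,12,0,0,0,-1,10,0,0,0,-1,5,0,0,0,-1,0,0,0,0]

```text
t: 74.07
tcp_pos: [0.704, -0.0449, 0.095]
orientation: [0.762, -0.022, 0.647, 0.029]
ft_force: [-0.5, 0.2, 0.3]
gripper_width: 0.0
```

```bash
python3 cf.py
```

```text
carton TCP [155.9 -39.6] z 95.0 tip [158.1 -39.6] z 81.2 F [-0.5  0.2  0.3] toolx [ 0.161  0.016 -0.987] jaw 1.643 q [ 0.15  0.57 -0.18  1.68  0.12  0.74  1.57] t 74.07
```

drive_tool:
  moves: [-1,-6,0,-8,0,-1,-6,0,-12,0,-1,-4,0,-12,0,-1,-2,0,-12,0,-1,-2,0,-12,0,-1,-2,0,-12,0,-1,-2,0,-12,0,-1,-2,0,-12,0,-1,-2,0,-12,0,-1,-2,0,-8,0]

```text
t: 74.9
tcp_pos: [0.5985, -0.0533, 0.1234]
orientation: [0.775, -0.023, 0.631, 0.028]
ft_force: [0.6, 0.8, 0.2]
gripper_width: 0.001
```

```bash
python3 cf.py;  python3 -c "
from h import *
snap('side','side42.png')
im=cv2.imread('pics/side42.png')[50:280,180:410];cv2.imwrite('pics/side42c.png',cv2.resize(im,None,fx=2.6,fy=2.6))"
```

```text
carton TCP [ 50.1 -37.5] z 123.4 tip [ 52.9 -37.5] z 109.7 F [0.6 0.8 0.2] toolx [ 0.203  0.015 -0.979] jaw 1.644 q [ 0.22  0.34 -0.21  1.96  0.09  0.64  1.6 ] t 74.9
```

View pics/side42c.png

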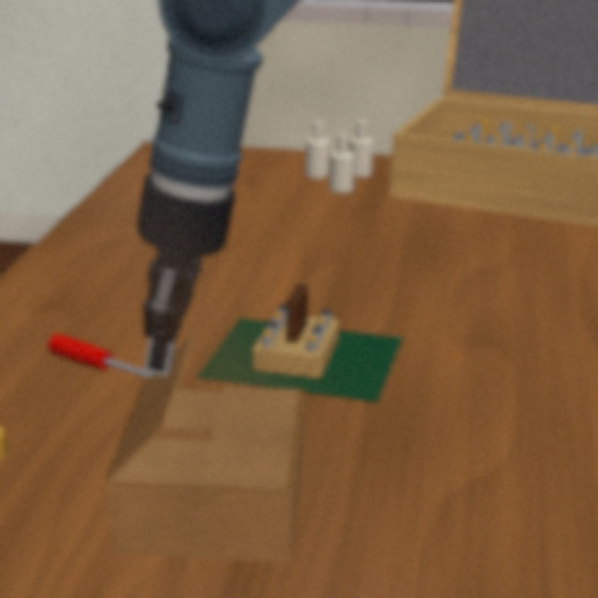

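drive_tool:
  moves: [-1,2,0,-6,0,-1,3,0,-6,0,-1,3,0,-6,0,-1,4,0,-6,0,-1,5,0,-4,0,-1,5,0,-1,0,-1,4,0,0,0,-1,0,0,0,0,-1,0,0,0,0,-1,0,0,0,0]

```text
t: 75.78
tcp_pos: [0.5727, -0.0557, 0.0895]
orientation: [0.775, -0.023, 0.631, 0.028]
ft_force: [0.2, -0.0, 0.1]
gripper_width: -0.003
```

```bash
python3 cf.py;  python3 -c "
from h import *
snap('side','side43.png')
im=cv2.imread('pics/side43.png')[50:280,180:410];cv2.imwrite('pics/side43c.png',cv2.resize(im,None,fx=2.6,fy=2.6))"
```

```text
carton TCP [ 24.1 -37.3] z 89.5 tip [ 26.9 -37.4] z 75.8 F [ 0.2 -0.   0.1] toolx [ 0.203  0.014 -0.979] jaw 1.644 q [ 0.22  0.35 -0.21  2.04  0.1   0.56  1.6 ] t 75.78
```

View pics/side43c.png

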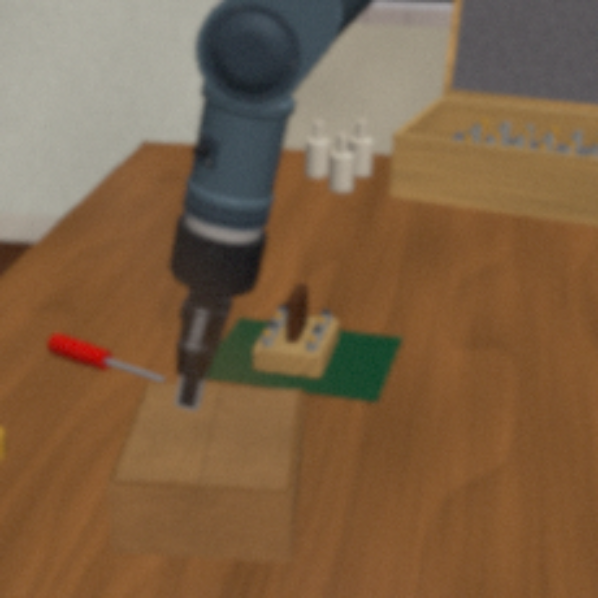

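Press it until the force rises.

drive_tool:
  moves: [-1,2,0,0,0,-1,2,0,0,0,-1,2,0,0,0,-1,2,0,0,0,-1,1,0,0,0,-1,0,0,0,0,-1,0,0,0,0,-1,0,0,0,0,-1,0,0,0,0,-1,0,0,0,0]

```text
t: 76.67
tcp_pos: [0.5742, -0.0554, 0.088]
orientation: [0.774, -0.024, 0.632, 0.027]
ft_force: [-0.5, 0.7, -0.4]
gripper_width: -0.001
```

```bash
python3 cf.py
```

```text
carton TCP [ 25.6 -37.2] z 88.0 tip [ 28.4 -37.3] z 74.3 F [-0.5  0.7 -0.4] toolx [ 0.199  0.012 -0.98 ] jaw 1.643 q [ 0.21  0.36 -0.2   2.03  0.1   0.56  1.59] t 76.67
```

drive_tool:
  moves: [-1,4,0,0,0,-1,4,0,0,0,-1,4,0,0,0,-1,4,0,0,0,-1,4,0,0,0,-1,0,0,0,0,-1,-6,0,0,0,-1,-15,0,0,0,-1,-15,0,0,0,-1,-15,0,0,0]

```text
t: 77.5
tcp_pos: [0.5634, -0.0552, 0.1366]
orientation: [0.767, -0.025, 0.641, 0.025]
ft_force: [-0.2, -0.8, 0.4]
gripper_width: -0.001
```

```bash
python3 cf.py;  python3 -c "
from h import *
snap('side','side44.png');snap('scene','scene44.png');snap('wrist','wrist44.png')
a=cv2.imread('pics/side44.png')[170:290,200:330];b=cv2.imread('pics/scene44.png')[150:280,190:340]
cv2.imwrite('pics/c44.png',np.hstack([cv2.resize(a,(400,370),interpolation=cv2.INTER_CUBIC),cv2.resize(b,(400,370),interpolation=cv2.INTER_CUBIC)]))"
```

```text
carton TCP [ 14.9 -35.9] z 136.6 tip [ 17.4 -36.1] z 122.9 F [-0.2 -0.8  0.4] toolx [ 0.178  0.007 -0.984] jaw 1.642 q [ 0.22  0.28 -0.22  2.02  0.08  0.68  1.61] t 77.5
```

View pics/c44.png

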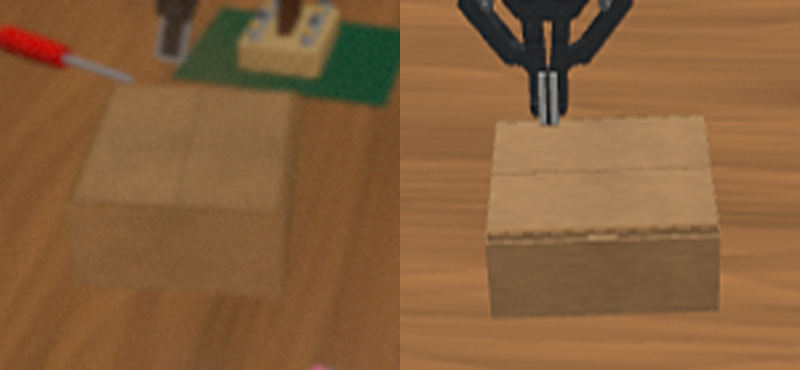

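View pics/wrist44.png

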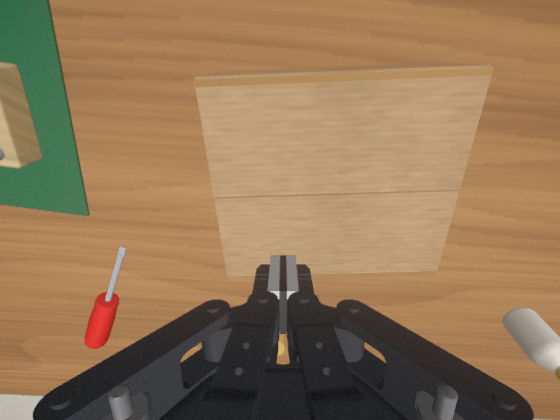

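drive_tool:
  moves: [-1,4,0,-8,0,-1,8,0,-8,0,-1,8,0,-4,0,-1,8,0,0,0,-1,8,0,0,0,-1,6,0,0,0,-1,5,0,0,0,-1,5,0,0,0,-1,5,0,0,0,-1,4,0,0,0]

```text
t: 78.48
tcp_pos: [0.5494, -0.0568, 0.0855]
orientation: [0.759, -0.026, 0.65, 0.023]
ft_force: [-14.6, 1.0, 29.4]
gripper_width: 0.002
```

```bash
python3 cf.py
```

```text
carton TCP [  0.8 -36. ] z 85.5 tip [  2.9 -36.3] z 71.7 F [-14.6   1.   29.4] toolx [ 0.153  0.001 -0.988] jaw 1.639 q [ 0.21  0.34 -0.2   2.06  0.11  0.6   1.58] t 78.48
```

drive_tool:
  moves: [-1,-6,0,0,0,-1,-10,0,0,0,-1,-15,0,0,0,-1,-15,0,0,0,-1,-15,0,0,0,-1,-15,0,0,0,-1,-15,0,0,0,-1,-15,0,0,0,-1,-15,0,0,0,-1,-10,0,0,0]

```text
t: 79.32
tcp_pos: [0.5288, -0.0556, 0.2162]
orientation: [0.757, -0.026, 0.653, 0.024]
ft_force: [-0.3, 0.5, 0.7]
gripper_width: 0.005
```

```bash
python3 cf.py;  python3 -c "
from h import *
snap('side','side45.png');snap('scene','scene45.png')
a=cv2.imread('pics/side45.png')[150:290,180:350];cv2.imwrite('pics/side45c.png',cv2.resize(a,None,fx=4,fy=4,interpolation=cv2.INTER_CUBIC))"
```

```text
carton TCP [-19.5 -32.8] z 216.2 tip [-17.5 -33. ] z 202.3 F [-0.3  0.5  0.7] toolx [ 0.147  0.003 -0.989] jaw 1.641 q [ 0.24  0.12 -0.22  2.    0.03  0.87  1.65] t 79.32
```

View pics/scene45.png

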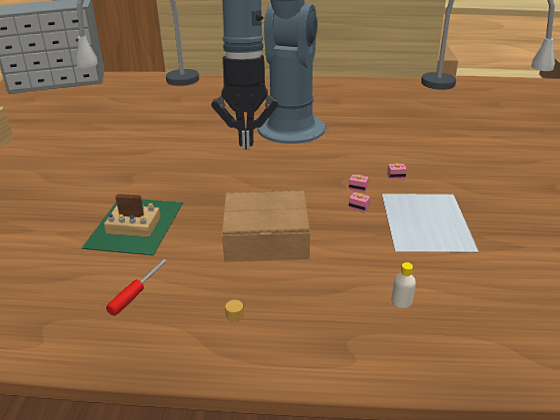

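View pics/side45c.png

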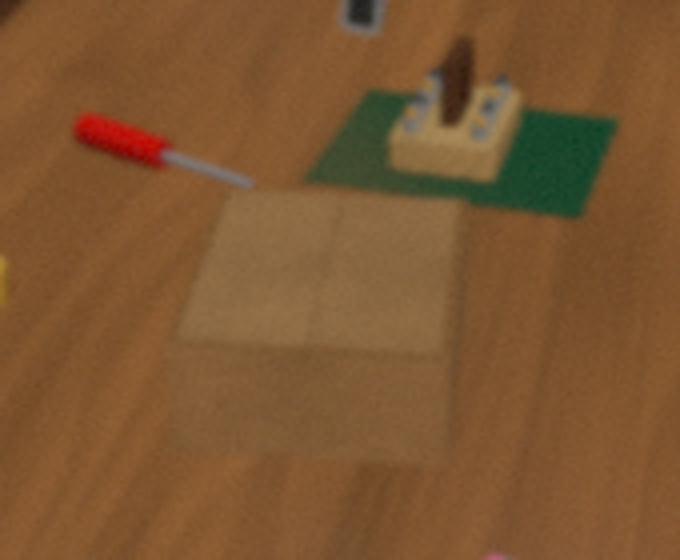

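The scene view shows the carton closed flat at (265,222) and the stand upright on the mat at (132,215). The tray at (428,222) is empty. The oil bottle (403,290), blank (234,310), driver (130,290) and the three pink blocks are where they started. The robot is clear of everything, so I'm handing the job in.

```bash
python3 -c "
from plant import env
print(env.close_job())"
```

```text
the job is handed in; nothing more can be done
None
```

The job is finished and handed in at about 79 s of the 210 s allowed, with the robot clear and touching nothing.

**What I did:** I stood the collet stand upright on the green mat. Then I put all four holders from the aluminium sheet into the carton, each flat on the floor in its own spot. I folded the left and right flaps down first, then the near and far flaps over them.

**Last checks:**
- **Carton:** the pictures show it closed flat. A final press of about 29 N on the middle seam put the fingertips at 70–72 mm, the height expected for flat flaps.
- **Holders:** a picture taken before the flaps were folded showed all four flat, with 45–48 mm between the nuts in each pair, so none rests on another. I had no view of them after closing.
- **Rest of the scene:** the sheet is empty. The stand lies fully within the mat. The oil bottle, brass blank, screwdriver and pink look-alikes look untouched.

**What went differently:**
- The stand slid about 15 mm inside the carton on my first grasp, which was off-centre, so I regrasped it.
- One holder was knocked about 3 cm during the run. I measured it again before picking it up.
- The tool drifted to a tilt of up to about 14°, which I could not correct with the moves available. It did not spoil any grasp, placing or fold.
- My first press on the far flap read almost no force, which is why I added the seam press.

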